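Prop the hinged leaf and load it

ROBOT

A 6-joint arm with a two-finger parallel gripper is mounted at the origin on a cart in front of the work surface, level with it; the furniture and walls round the work are solid. World frame = base frame: x ahead of the robot, y to its left, z up, the work surface at z = 0. Lengths are in m, angles in rad, forces in N, time in s.
With the tool pointing down it reaches from about 0.25 to 0.725 m from the base axis. Payload 4 kg.
Tool frame: the origin (TCP) lies on the centre line of the jaws, within the pads' length; the fingertips stand 11 mm ahead of it and the grasp point (between the pads) lies 8 mm behind it; z points along the fingers, x is the direction in which the jaws open and shut, and the axes are right-handed (so a half turn about z gives the same grasp; the last joint's range is limited). The gripper opens to 85 mm and grips with 20 to 120 N. Pads are 22 mm wide; open, the fingers measure 114 mm over their backs; the gripper's body (76 mm by 85 mm) begins 54 mm behind the grasp point. The pads swing forward as they close: fully open they stand 13 mm farther back than shut.
Start: joints at [1.226, 0.241, 0.005, 1.335, 0, 1.571], TCP at [0.169, 0.471, 0.242] pointing down, gripper open.
Joint ranges: [-2.72, 2.72], [-1.05, 1.87], [-1.09, 1.28], [-1.99, 2.15], [-1.42, 1.44], [-3.14, 3.14]. Speed limits (rad/s): [2.79, 2.79, 3.14, 3.14, 3.14, 3.14].

INTERFACE

Orientations are given as a unit quaternion [x, y, z, w].
In Python, from workcell import bot, viewer, order gives the robot as it stands. The module is installed in compiled form; this text tells all that it offers.
- The arm moves only by the tool send_rows, never from a script. Its argument "increments" is a list that holds one entry, the list of rows, each a list of 4 numbers: the shift along the tool's x, y, z in m, then the turn about the tool's z in degrees. A call has exactly 8 rows; each row shifts and turns the pose as measured when the row begins, along the tool's axes as they then stand; what a row does not reach is not made up. A row lasts 1/10 s, in which the tool goes at most 50 mm and 8.59 degrees, less where a joint would pass 70% of its speed; a pose out of reach is approached as far as the arm can. A call is refused whole if a number of a shift passes 0.05 or a number of a turn 8.59, either way. A call with a gripper value outside its range is refused whole. "hand" is the closure, from -1 (fully open) to 1 (shut), so that 0 is half open, set as the call begins (left out, the last holds). The fingers move at their own pace and stop on an object; the grip force is fixed at half the most. Time passes only in rows, so rows that do not move let the fingers close, or fill a call up. It gives the time, the measured TCP pose, the force and the opening at its end, in the units of the state.
- bot.get_obs(): the state, without advancing time (a new reading comes with each control period).
- viewer.camera(name): name is "scene" or "side" or "wrist"; returns a dict with "image" (400x640x3 uint8, red, green, blue), "range_z" (400x640 float32, m along the optical axis (not along the pixel's ray), 0 where there is no reading), "camera_matrix" (3x3 intrinsics, pixels), "eye" and "rotation" of the camera in the world. Camera axes: x right, y down, z forward; pixel columns grow to the right and rows downward; lengths in m; the calibration is good to about 2 mm. A picture is of the moment at which its call begins.
- order.job_done(): hands the job in, once; it reports no verdict.
The state is a dict: "clock": time; "joint_pos": joint angles; "joint_vel": joint speeds; "tau": joint torques, N m; "eef_pos": TCP position; "tool_rot": TCP orientation; "ft_force": force on the tool from outside, world axes, zero at the start; "ft_torque": the same for the moment, N m; "grip_width": finger opening in m.
Only numpy, scipy, OpenCV 4.12 (cv2) and the standard library are available. Lean on these libraries where they do the work, as an engineer would, in place of code of your own. Each camera call takes 0.05 s, during which the arm holds its last target.

TASK

Prop up the overhanging steel leaf: by its handle raise the prop's ratchet column, click by click, to the highest notch that still leaves a couple of millimetres between the leaf and the cam on the column's top, and let it settle on its pawl. Then turn the cam lever just far enough that the cam takes up the gap and bears on the leaf without noticeably lifting it (never more than a few millimetres), let go, and lay the loose flat steel bar squarely in the rectangle scribed on the leaf, leaving the prop set and the stick, nut and bolt where they are.

Things in the scene. Friction and masses are not known exactly. Their poses are not given: they have to be found in the camera images.
- prop: Steel ratchet prop bolted to the bench: base 92x116 mm, grey housing to 70 mm high, in it a square column (24x20 mm). Origin on the bench under the column's centre line; own +x points to the leaf's hinge (about to the robot's right), own +y away from the robot, z up. The leaf overhangs the column: its front edge is about 34 mm (up to 42) on the own -x side of that line.
- column (a joint): Height of the ratchet column above its lowest notch, m. It slides straight up; rests at 0, 0.012, 0.024, 0.036, 0.048, 0.060, all within 1 mm. The pawl clicks in 0 to 1.5 mm above each rest; let go, the column sinks to the last notch clicked and cannot go lower. Starts at the lowest. Lifting takes about 6 to 12 N.
- pawl (a joint): Angle of the spring pawl on the housing's side toward the robot (own -y), rad: about 0 when engaged; it rises to about 0.2 as a tooth passes and snaps back (a click).
- lift_handle (a point): Grip point on the column's lift handle: steel bar 13 mm wide (prop y), 15 mm tall, along prop -x (left), a 24x22x6 mm flange at its end. Site: the bar's centre, 68 mm from the column's centre line, 23 mm from the flange, 90 mm above the bench plus column. Lever and leaf are above: come from the handle's end, tool tilted 30 to 45 deg (tips toward prop +x and down), closing along prop y.
- cam_axle (a point): Centre of the cam's axle on top of the column, 40 mm above the lift handle, along prop x. The cam is a steel disc, 36 mm diameter, 24 mm wide, set 11 mm off-centre: its top stands 18 + 11*cos(150deg - lever angle) mm above the axle (8.5 mm at lever angle 0; 23.5 mm at 1.57 rad).
- cam_lever (a joint): Angle of the cam lever, rad, 0 to 2.1. At 0 it points up, leaning 0.35 rad toward prop -y (the robot); it grows as the knob is pushed over toward prop +y (away from the robot) and down, which raises the cam. It stays where it is left (friction 0.18 N m, more once the cam bears on the leaf).
- lever_knob (a point): Centre of the 20 mm black ball on the lever's end, 78 mm from the axle. The lever is an 8 mm round rod in a plane 49 mm from the column's centre line on the handle's side (prop -x), outside the leaf's edge.
- leaf (a joint): Lift angle of the leaf about its rear hinge, rad: 0 lying on its stops; 0.01 rad lifts it 1.2 mm over the prop. It weighs 2 kg; about 12 N under it at the cam lifts it.
- leaf_underside (a point): Point on the underside of the leaf over the cam, 120 mm from the hinge; its height less that of the cam's top is the gap. The leaf's height differs each time, so the right notch does too (third to fifth from the lowest, counting that as first).
- leaf_mark (a point): Centre of the scribed rectangle (118 mm along own y, 38 mm along own x) on the top face of the leaf. The leaf is a plain steel plate 12 mm thick, 148 mm (own x) by 136 mm (own y); the rectangle's centre is 59 mm from its free edge. Own z up, x to the hinge.
- nut: Bystander: loose hexagon nut, 34 mm across, 16 mm high, at the right. Leave it alone.
- bolt: Bystander: loose bolt 71 mm long lying at the left. Leave it alone.
- bar_centre (a point): Centre of the loose flat steel bar, 30 mm (own x) x 110 mm (own y) x 10 mm (own z) high, 0.26 kg, lying flat on the bench in front, at the left or at the right (it and the thicker square stick change places).
- stick: Bystander: loose grey square stick 25x120x25 mm lying on the bench. Leave it alone.

How it is judged:
By the outcome, as a careful person would: the job done as asked, in the order asked, and still so for the second after the job is handed in, with the robot touching nothing.
It also fails if it takes over 72 s, if anything falls off the work surface, if the arm or the gripper's body presses on something with over 40 N, if the wrist force passes 120 N, or if a joint passes its speed limit or range.

## Working session

There is one attempt and no reset: what is moved stays moved. The work goes in short steps, Python scripts to look and compute and a tool call to move; the robot and the scene stay as the last step left them, time stands still between calls to the robot, and variables do not carry over. Pictures are saved under pics/ and viewed, and the job is handed in when it is done.

Besides the shell and the picture viewer there is one more tool, called after "Emit:" in YAML: its name, and indented under it one key for each argument. send_rows: Moves the arm, as the interface text tells. Its arguments: {"type":"object","properties":{"increments":{"type":"array","items":{"type":"array","items":{"type":"array","items":{"type":"number"}}}},"hand":{"type":"number"}},"required":["increments"]}

```bash
ls; mkdir -p pics; cat > h.py <<'E'
import numpy as np, cv2
from workcell import bot, viewer, order
def snap(n,tag):
    c=viewer.camera(n); cv2.imwrite(f'pics/{tag}.png',c['image'][:,:,::-1]); np.savez(f'pics/{tag}.npz',**{k:c[k] for k in c}); return c
def pts(c):
    K=np.array(c['camera_matrix']);R=np.array(c['rotation']);e=np.array(c['eye']);z=np.array(c['range_z'])
    v,u=np.mgrid[:z.shape[0],:z.shape[1]]
    P=np.stack([(u-K[0,2])/K[0,0]*z,(v-K[1,2])/K[1,1]*z,z],-1)
    return P@R.T+e
def load(tag):
    d=np.load(f'pics/{tag}.npz'); return {k:d[k] for k in d}
def ray(c,u,v,h):
    K=c['camera_matrix'];d=c['rotation']@np.array([(u-K[0,2])/K[0,0],(v-K[1,2])/K[1,1],1.]);return c['eye']+d*(h-c['eye'][2])/d[2]
E
python3 - <<'E'
from h import *
for n in ['scene','side','wrist']:
    c=snap(n,n+'0'); print(n,c['eye'],np.array(c['rotation']).round(3).tolist(),np.array(c['camera_matrix']).tolist())
print(bot.get_obs())
E
```

```text
pics
scene [-0.08706361 -0.67293711  0.76717698] [0.817, -0.337, 0.167, -0.437] [[398.8655611750096, 0.0, 325.95406947818066], [0.0, 398.8655611750096, 203.79090239284176], [0.0, 0.0, 1.0]]
side [0.30153654 1.06097841 0.74324962] [-0.099, 0.857, -0.504, 0.047] [[392.1288397617843, 0.0, 320.78977638710495], [0.0, 392.1288397617843, 202.51072165347077], [0.0, 0.0, 1.0]]
wrist [0.10233333 0.49395839 0.37313511] [0.809, 0.57, 0.08, 0.115] [[346.26050728907893, 0.0, 315.98609890180603], [0.0, 346.26050728907893, 199.39327797460606], [0.0, 0.0, 1.0]]
{'clock': 0.15, 'joint_pos': array([ 1.22594443e+00,  2.41252817e-01,  4.02697397e-03,  1.33521085e+00,
       -3.51817441e-05,  1.57077666e+00]), 'joint_vel': array([-0.00208998, -0.00177389,  0.00324938, -0.00029648, -0.00225198,
       -0.001106  ]), 'tau': array([-3.12739564e-05, -3.72634864e+01,  2.52638555e+01,  1.23669062e-02,
        1.77664339e-05, -2.67264193e-05]), 'eef_pos': array([0.16887978, 0.47011789, 0.24160846]), 'tool_rot': array([ 8.17935774e-01,  5.75308957e-01, -6.60747021e-04,  4.86234266e-04]), 'ft_force': array([ 0.21732464,  0.46945998, -0.13859034]), 'ft_torque': array([-0.02250593,  0.00467393, -0.04485248]), 'grip_width': 0.0857521388145272}
```

```bash
sed -i "s/R=np.array(c\['rotation'\])/R=RR(c)/; s/c\['rotation'\]@/RR(c)@/" h.py; cat >> h.py <<'E'
from scipy.spatial.transform import Rotation as Rot
def RR(c):
    r=np.array(c['rotation']); return Rot.from_quat(r).as_matrix() if r.size==4 else r
E
python3 -c "
from h import *
for n in ['scene','side','wrist']:
    c=load(n+'0');P=pts(c);print(n,RR(c).round(2).tolist(),[P[v,u].round(3).tolist() for v,u in [(200,320),(300,320),(300,100),(300,500)]])"
```

```text
scene [[0.72, -0.4, 0.57], [-0.7, -0.39, 0.6], [-0.02, -0.83, -0.56]] [[0.691, 0.181, -0.001], [0.375, -0.152, 0.001], [-0.043, -0.044, 0.245], [0.577, -0.501, 0.114]]
side [[-0.98, -0.12, 0.18], [-0.22, 0.47, -0.85], [0.02, -0.87, -0.49]] [[0.583, -0.258, 0.001], [0.448, 0.346, 0.059], [0.599, 0.8, 0.439], [-0.018, 0.16, -0.007]]
wrist [[0.34, 0.9, 0.26], [0.94, -0.32, -0.09], [-0.0, 0.28, -0.96]] [[0.465, 0.379, -0.93], [0.857, 0.24, -0.883], [0.556, -0.625, -0.894], [0.661, 0.741, -0.325]]
```

View pics/scene0.png

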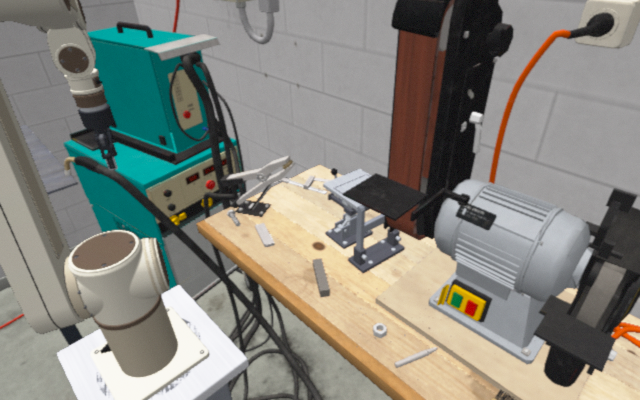

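View pics/side0.png

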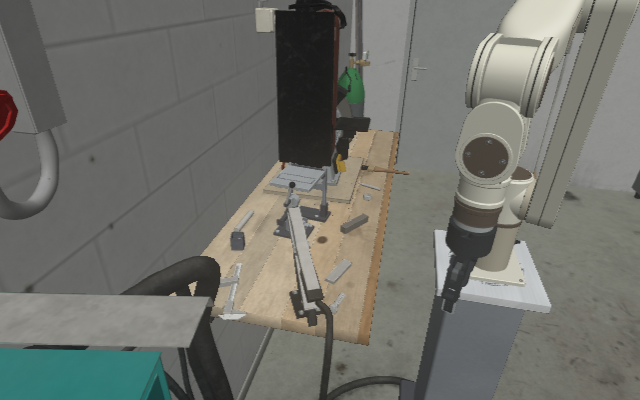

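View pics/wrist0.png

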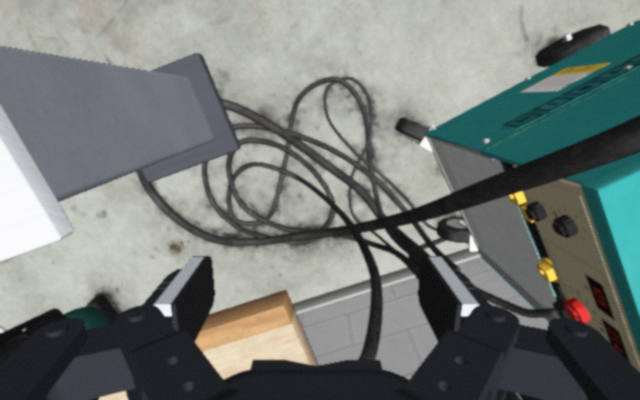

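```bash
python3 -c "
from h import *
c=load('scene0');i=c['image'][150:310,190:430,::-1];cv2.imwrite('pics/s0c.png',cv2.resize(i,(780,520),interpolation=cv2.INTER_CUBIC))
c=load('side0');i=c['image'][150:340,200:400,::-1];cv2.imwrite('pics/d0c.png',cv2.resize(i,(630,598),interpolation=cv2.INTER_CUBIC))
"
```

```text
(no output)
```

View pics/s0c.png

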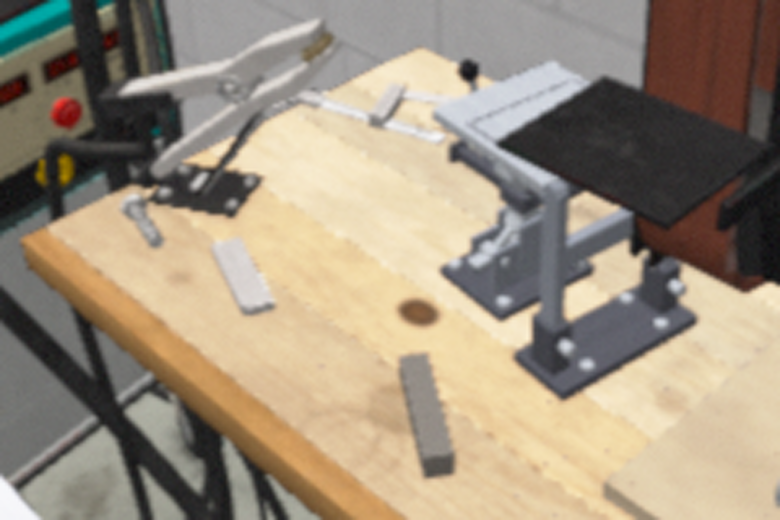

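View pics/d0c.png

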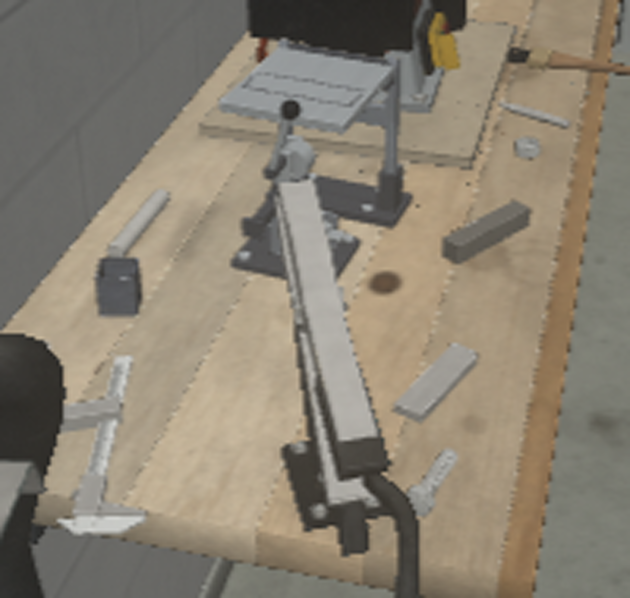

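```bash
python3 -c "
from h import *
np.set_printoptions(precision=3,suppress=True)
S=load('scene0');D=load('side0');PS=pts(S);PD=pts(D)
def s(x,y): return PS[int(150+y*160/520),int(190+x*240/780)]
def d(x,y): return PD[int(150+y*190/598),int(200+x*200/630)]
for n,a in dict(bar=(243,275),knob=(469,70),leaf=(500,100),leaffl=(438,112),leafbl=(555,65),leaffr=(555,185),black=(630,150),blackl=(610,82),blackf=(665,222),basefl=(446,270),baseF=(502,314),clampjaw=(320,30),clamphandle=(165,170),hous=(490,245),stick=(420,400),bench=(300,400)).items(): print(n,s(*a))
for n,a in dict(bar=(437,380),knob=(290,110),leaf=(300,90),baseL=(235,265),baseR=(340,275),cl=(295,190),cl2=(360,440),hous=(290,160),benchL=(350,300)).items(): print(n,d(*a))
for P,S_ in((PS,'s'),(PD,'d')):
  m=(P[...,2]>.005)&(P[...,2]<.02)&(P[...,0]>.2)&(P[...,0]<.6)&(P[...,1]>.1)&(P[...,1]<.45)
  n,l,st,ce=cv2.connectedComponentsWithStats(m.astype(np.uint8))
  for i in range(1,n):
    if st[i,4]>15: q=P[l==i]; print(S_,st[i],q.min(0),q.max(0),np.median(q,0))
"
```

```text
bar [0.432 0.157 0.009]
knob [0.607 0.026 0.209]
leaf [ 0.609 -0.007  0.192]
leaffl [0.557 0.016 0.193]
leafbl [ 0.682 -0.006  0.195]
leaffr [ 0.542 -0.131  0.197]
black [ 0.462 -0.26   0.323]
blackl [ 0.521 -0.196  0.321]
blackf [ 0.418 -0.323  0.322]
basefl [0.569 0.021 0.01 ]
baseF [ 0.561 -0.058  0.01 ]
clampjaw [0.567 0.182 0.206]
clamphandle [0.466 0.332 0.028]
hous [ 0.589 -0.015  0.049]
stick [ 0.423 -0.098  0.025]
bench [ 0.368 -0.009  0.002]
bar [0.435 0.16  0.01 ]
knob [0.607 0.039 0.211]
leaf [ 0.62  -0.039  0.193]
baseL [0.679 0.019 0.004]
baseR [0.568 0.007 0.003]
cl [0.562 0.186 0.21 ]
cl2 [0.459 0.37  0.113]
hous [ 0.621 -0.004  0.131]
benchL [ 0.545  0.042 -0.001]
s [227 200  44  26 417] [0.398 0.248 0.005] [0.546 0.373 0.02 ] [0.479 0.299 0.008]
s [254 223  20  23 241] [0.401 0.103 0.005] [0.462 0.214 0.015] [0.43  0.154 0.011]
d [325 259  26  25 275] [0.405 0.105 0.005] [0.466 0.216 0.014] [0.435 0.163 0.01 ]
d [289 290  34  35 319] [0.445 0.267 0.005] [0.549 0.379 0.02 ] [0.503 0.334 0.007]
d [329 292  16  21 116] [0.4   0.254 0.006] [0.429 0.328 0.02 ] [0.411 0.294 0.015]
```

```bash
python3 -c "
from h import *
np.set_printoptions(precision=4,suppress=True)
for t in('scene0','side0'):
  c=load(t);P=pts(c);print(t)
  def box(n,lo,hi,minar=30):
    m=np.all((P>lo)&(P<hi),-1).astype(np.uint8)
    k,l,st,ce=cv2.connectedComponentsWithStats(m)
    for i in range(1,k):
      if st[i,4]<minar: continue
      q=P[l==i]; r=cv2.minAreaRect(q[:,:2].astype(np.float32)*1000)
      print(n,st[i].tolist(),'med',np.median(q,0),'z',np.percentile(q[:,2],[5,50,95]),'rect',np.array(r[0]),np.array(r[1]),r[2])
  box('leaf',(.5,-.2,.185),(.72,.04,.2))
  box('bar',(.39,.09,.006),(.48,.23,.014))
  box('base',(.53,-.12,.006),(.72,.06,.014))
  box('knob',(.57,.0,.196),(.65,.06,.23),10)
  box('handle',(.57,.03,.05),(.7,.09,.14),5)
  box('stick',(.3,-.2,.02),(.5,.05,.03),5)
  box('clamp',(.35,.05,.03),(.7,.45,.3),20)
"
```

```text
scene0
leaf [322, 168, 49, 45, 785] med [ 0.5899 -0.0252  0.1929] z [0.1876 0.1929 0.1947] rect [613.4343 -62.5011] [182.0323 137.69  ] 81.91531372070312
bar [254, 223, 20, 23, 227] med [0.4298 0.1542 0.0112] z [0.008  0.0112 0.0133] rect [432.1462 158.8139] [113.0333  31.0434] 70.23763275146484
base [325, 228, 31, 20, 253] med [ 0.5807 -0.0343  0.0109] z [0.008  0.0109 0.013 ] rect [596.6494 -16.8356] [93.3045 71.289 ] 84.53524017333984
base [364, 230, 9, 7, 33] med [ 0.6539 -0.0674  0.01  ] z [0.0064 0.01   0.0126] rect [655.6571 -66.4471] [14.8473 32.892 ] 70.69461822509766
knob [330, 168, 7, 7, 40] med [0.6052 0.0272 0.209 ] z [0.2009 0.209  0.2156] rect [606.9861  28.8547] [14.422  18.4568] 55.94585418701172
handle [328, 193, 12, 11, 74] med [0.6293 0.0566 0.0968] z [0.0852 0.0968 0.1008] rect [634.6533  53.12  ] [17.6914 43.3751] 2.464371919631958
stick [312, 258, 17, 34, 328] med [ 0.4201 -0.1062  0.0259] z [0.023  0.0259 0.0281] rect [ 424.6793 -100.0173] [126.6715  25.1894] 56.40660858154297
clamp [219, 155, 75, 51, 1299] med [0.5069 0.2529 0.1357] z [0.0502 0.1357 0.2033] r
[... 1233 characters left out ...]
, 4, 11] med [0.6327 0.0335 0.1336] z [0.1291 0.1336 0.1376] rect [634.4386  33.8904] [9.8954 4.5931] 13.345539093017578
handle [277, 214, 10, 12, 75] med [0.6354 0.0725 0.0953] z [0.0826 0.0953 0.1011] rect [638.8358  55.1648] [21.8255 45.7305] 2.460087299346924
stick [340, 214, 28, 15, 155] med [ 0.4279 -0.0983  0.0246] z [0.0215 0.0246 0.0272] rect [ 425.6874 -100.6433] [123.4562  31.9033] 56.50804138183594
clamp [287, 207, 46, 137, 2149] med [0.4954 0.3175 0.1239] z [0.0396 0.1239 0.2023] rect [490.6323 312.1842] [ 56.7575 328.7541] 33.54758834838867
clamp [277, 217, 8, 9, 58] med [0.6375 0.0739 0.0946] z [0.0823 0.0946 0.1013] rect [639.3461  65.366 ] [20.389  27.9271] 9.897031784057617
```

```bash
cat >> h.py <<'E'
def plan(p,yawdeg=None,n=8,obs=None,start=None):
    """rows (tool axes, assuming tool stays vertical-ish as measured)"""
    o=bot.get_obs(); p0=np.array(o['eef_pos']);R=Rot.from_quat(o['tool_rot']).as_matrix()
    yaw=np.degrees(np.arctan2(R[1,0],R[0,0])); dy=0 if yawdeg is None else (yawdeg-yaw+180)%360-180
    tz=-dy/n; d=(np.array(p)-p0)/n; rows=[]
    for i in range(n):
        rows.append([*(np.round(R.T@d,4)),round(tz,2)]); R=R@Rot.from_euler('z',tz,degrees=True).as_matrix()
    print('at',p0.round(4),'yaw',yaw.round(2),'tilt',R[:,2].round(3),'F',np.round(o['ft_force'],1),'w',round(o['grip_width'],4),'t',o['clock'],'j',np.round(o['joint_pos'],2))
    for r in rows: print([float(x) for x in r])
E
python3 -c "
from h import *
plan((.643,.09,.30),-7.5,16)"
```

```text
at [0.1689 0.4701 0.2416] yaw 70.24 tilt [-0.001 -0.002 -1.   ] F [ 0.2  0.5 -0.1] w 0.0858 t 0.15 j [ 1.23  0.24  0.    1.34 -0.    1.57]
[-0.0123, 0.0359, -0.0036, 4.86]
[-0.0093, 0.0368, -0.0036, 4.86]
[-0.0061, 0.0375, -0.0036, 4.86]
[-0.0029, 0.0379, -0.0036, 4.86]
[0.0003, 0.038, -0.0036, 4.86]
[0.0035, 0.0378, -0.0036, 4.86]
[0.0067, 0.0374, -0.0036, 4.86]
[0.0099, 0.0367, -0.0036, 4.86]
[0.0129, 0.0357, -0.0036, 4.86]
[0.0159, 0.0345, -0.0036, 4.86]
[0.0188, 0.033, -0.0036, 4.86]
[0.0215, 0.0313, -0.0036, 4.86]
[0.0241, 0.0294, -0.0036, 4.86]
[0.0265, 0.0272, -0.0036, 4.86]
[0.0287, 0.0249, -0.0036, 4.86]
[0.0307, 0.0224, -0.0036, 4.86]
```

Emit:
send_rows:
  increments:
    - [[-0.012, 0.036, -0.007, 4.9], [-0.009, 0.037, -0.007, 4.9], [-0.006, 0.038, -0.007, 4.9], [-0.003, 0.038, -0.007, 4.9], [0, 0.038, -0.007, 4.9], [0.004, 0.038, -0.007, 4.9], [0.007, 0.037, -0.007, 4.9], [0.01, 0.037, -0.007, 4.9]]
  hand: -1

```text
clock: 0.95
eef_pos: [0.4091, 0.2733, 0.2954]
tool_rot: [0.966, 0.26, -0.004, 0.003]
ft_force: [0.6, -0.1, -0.5]
grip_width: 0.0853
```

```bash
python3 -c "
from h import *
plan((.643,.09,.30),-7.5,8)"
```

```text
at [0.4091 0.2733 0.2954] yaw 30.17 tilt [-0.006 -0.007 -1.   ] F [ 0.6 -0.1 -0.5] w 0.0853 t 0.95 j [ 0.59  0.22  0.11  1.47 -0.    1.63]
[0.0138, 0.0345, -0.0006, 4.71]
[0.0166, 0.0333, -0.0006, 4.71]
[0.0192, 0.0318, -0.0006, 4.71]
[0.0218, 0.0301, -0.0006, 4.71]
[0.0242, 0.0282, -0.0006, 4.71]
[0.0264, 0.0261, -0.0006, 4.71]
[0.0285, 0.0239, -0.0006, 4.71]
[0.0303, 0.0215, -0.0006, 4.71]
```

Emit:
send_rows:
  increments:
    - [[0.014, 0.035, -0.001, 4.7], [0.017, 0.033, -0.001, 4.7], [0.019, 0.032, -0.001, 4.7], [0.022, 0.03, -0.001, 4.7], [0.024, 0.028, -0.001, 4.7], [0.026, 0.026, -0.001, 4.7], [0.026, 0.022, -0.001, 4.7], [0.014, 0.01, -0.001, 4.7]]

```text
clock: 1.75
eef_pos: [0.6318, 0.0906, 0.3009]
tool_rot: [0.997, -0.081, -0.004, 0.004]
ft_force: [-0.4, 1.2, -0.4]
grip_width: 0.0851
```

```bash
python3 -c "
from h import *
snap('wrist','w1');snap('side','d1')
plan((.643,.09,.30),-7.5,1)"
```

```text
at [0.6317 0.0907 0.3004] yaw -9.17 tilt [-0.01  -0.007 -1.   ] F [-0.2  0.3 -0. ] w 0.0851 t 1.85 j [ 0.15  0.54  0.59  1.64 -0.01  1.88]
[0.0113, -0.0011, 0.0003, -1.67]
```

View pics/w1.png

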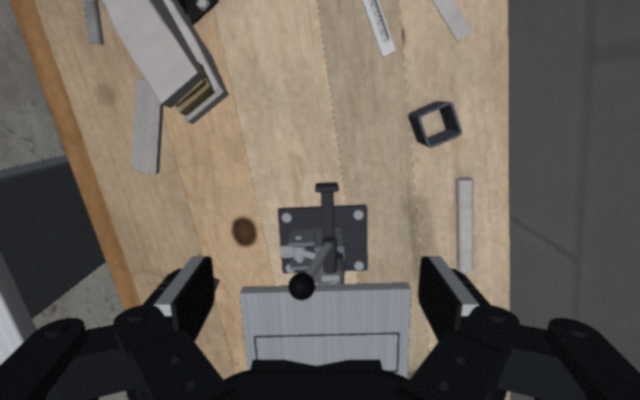

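```bash
python3 -c "
from h import *
c=load('w1');i=c['image'][170:390,230:430,::-1];cv2.imwrite('pics/w1c.png',cv2.resize(i,None,fx=2.7,fy=2.7,interpolation=cv2.INTER_CUBIC))
"
```

```text
(no output)
```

View pics/w1c.png

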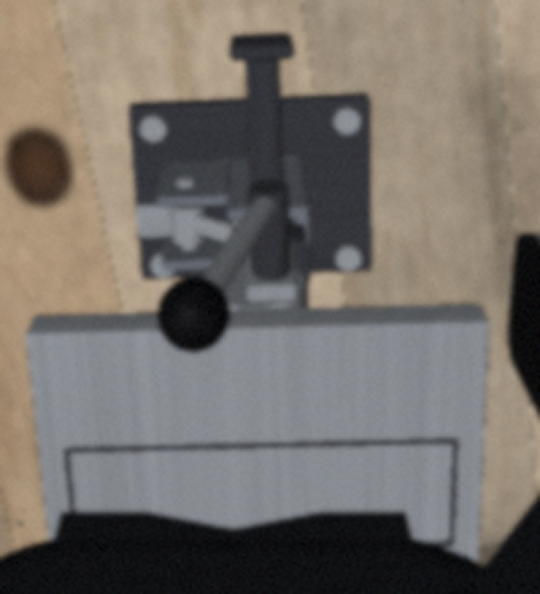

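```bash
python3 -c "
from h import *
np.set_printoptions(precision=4,suppress=True)
c=load('w1');P=pts(c)
f=lambda x,y,h: ray(c,230+x/2.7-.3,170+y/2.7-.3,h)[:2]
g=lambda x,y: P[int(170+y/2.7),int(230+x/2.7)]
fl=f(230,36,.101);fr=f(294,36,.101);print('flange top outer L,R',fl,fr,'w',np.linalg.norm(fl-fr),'depth pts',g(262,45),g(263,85))
a=f(246,62,.101);b=f(281,62,.101);print('bar behind flange',(a+b)/2)
print('bar mid at 150',f(263,130,.0975))
bl=f(131,104,.01);br=f(368,95,.01);b2=f(142,278,.01);b3=f(371,269,.01);print('base',bl,br,b2,b3,np.linalg.norm(bl-br))
l=f(28,333,.193);r=f(486,322,.193);print('leaf top front edge',l,r,np.linalg.norm(l-r),'ang',np.degrees(np.arctan2(*(r-l)[::-1])))
print('leaf z',g(200,400),g(100,400),g(400,400),g(400,345))
m1=f(66,450,.193);m2=f(458,441,.193);print('rect',m1,m2,np.linalg.norm(m1-m2),np.degrees(np.arctan2(*(m2-m1)[::-1])),'to edge',)
m3=f(452,543,.193);print('rect r',m3,np.linalg.norm(m3-m2))
print('knob',f(194,315,.2033),g(194,310))
q=P[170+int(340/2.7):170+int(430/2.7),230+int(60/2.7):230+int(460/2.7)].reshape(-1,3);print('leafz med',np.median(q[:,2]))
"
```

```text
flange top outer L,R [0.6277 0.0807] [0.6507 0.0771] w 0.023299763858997555 depth pts [0.639  0.0751 0.0981] [0.6366 0.0597 0.098 ]
bar behind flange [0.6383 0.0691]
bar mid at 150 [0.634  0.0417]
base [0.5713 0.0332] [0.6829 0.02  ] [ 0.5592 -0.0581] [ 0.6735 -0.071 ] 0.11235930396004891
leaf top front edge [0.5601 0.0247] [0.6916 0.0077] 0.13259581745489724 ang -7.365186058040704
leaf z [ 0.6057 -0.0062  0.192 ] [ 0.5763 -0.0013  0.1924] [ 0.6645 -0.0153  0.1921] [0.6665 0.0042 0.1926]
rect [ 0.5626 -0.0164] [ 0.6799 -0.0315] 0.11831631125638148 -7.294861152575125 to edge
rect r [ 0.6746 -0.0687] 0.03756937971986096
knob [0.6103 0.029 ] [0.6115 0.0357 0.2117]
leafz med 0.1920083478006375
```

```bash
python3 -c "
from h import *
plan((.640,.083,.165),-7.4,8)"
```

```text
at [0.6317 0.0907 0.3004] yaw -9.17 tilt [-0.01  -0.007 -1.   ] F [-0.2  0.3 -0. ] w 0.0851 t 1.85 j [ 0.15  0.54  0.59  1.64 -0.01  1.88]
[0.0013, 0.0006, 0.0169, -0.22]
[0.0013, 0.0006, 0.0169, -0.22]
[0.0013, 0.0006, 0.0169, -0.22]
[0.0013, 0.0007, 0.0169, -0.22]
[0.0013, 0.0007, 0.0169, -0.22]
[0.0013, 0.0007, 0.0169, -0.22]
[0.0013, 0.0007, 0.0169, -0.22]
[0.0013, 0.0007, 0.0169, -0.22]
```

Emit:
send_rows:
  increments:
    - [[0.0013, 0.0007, 0.02, -0.25], [0.0013, 0.0007, 0.02, -0.25], [0.0013, 0.0007, 0.02, -0.25], [0.0013, 0.0007, 0.02, -0.25], [0.0013, 0.0007, 0.02, -0.25], [0.0013, 0.0007, 0.02, -0.25], [0.0013, 0.0007, 0.015, -0.25], [0.001, 0.0007, 0.005, -0.2]]

```text
clock: 2.65
eef_pos: [0.6337, 0.0892, 0.1556]
tool_rot: [0.999, -0.053, -0.007, 0.002]
ft_force: [-0.5, 0.5, 0.0]
grip_width: 0.0854
```

```bash
python3 -c "
from h import *
snap('wrist','w2');snap('scene','s2')
c=load('s2');i=c['image'][130:250,270:430,::-1];cv2.imwrite('pics/s2c.png',cv2.resize(i,None,fx=4.5,fy=4.5,interpolation=cv2.INTER_CUBIC))
plan((.640,.083,.13),-7.4,4)"
```

```text
at [0.6344 0.0891 0.1566] yaw -6.13 tilt [-0.012 -0.004 -1.   ] F [-1.  -0.9 -0.7] w 0.0851 t 2.75 j [ 0.14  0.57  0.28  1.29 -0.    1.82]
[0.0016, 0.0013, 0.0066, 0.32]
[0.0016, 0.0013, 0.0066, 0.32]
[0.0016, 0.0013, 0.0066, 0.32]
[0.0016, 0.0013, 0.0066, 0.32]
```

View pics/w2.png

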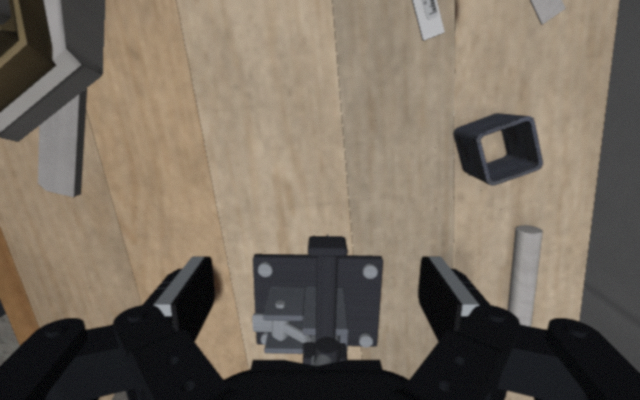

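View pics/s2c.png

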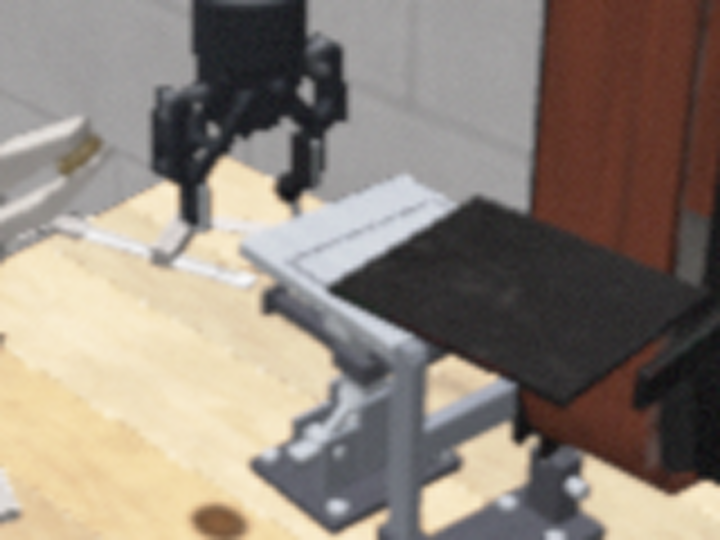

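Emit:
send_rows:
  increments:
    - [[0.003, 0.003, 0.0, 0.5], [0.003, 0.003, 0.0, 0.5], [0.002, 0.002, 0.004, 0.4], [0.001, 0.001, 0.006, 0], [0, 0, 0.008, 0], [0, 0, 0.008, 0], [0, 0, 0.006, 0], [0, 0, 0.003, 0]]

```text
clock: 3.55
eef_pos: [0.6448, 0.0786, 0.1232]
tool_rot: [0.998, -0.066, -0.002, 0.002]
ft_force: [-0.3, 0.3, -0.2]
grip_width: 0.0854
```

```bash
python3 -c "
from h import *
snap('wrist','w3');snap('side','d3')
c=load('d3');i=c['image'][130:250,220:380,::-1];cv2.imwrite('pics/d3c.png',cv2.resize(i,None,fx=4.5,fy=4.5,interpolation=cv2.INTER_CUBIC))
plan((.640,.083,.13),-7.4,1)"
```

```text
at [0.6447 0.0787 0.1233] yaw -7.59 tilt [-0.005 -0.003 -1.   ] F [ 0.2  0.3 -0.5] w 0.0853 t 3.65 j [ 0.12  0.61  0.25  1.22 -0.    1.83]
[-0.0053, -0.0036, -0.0067, -0.19]
```

View pics/w3.png

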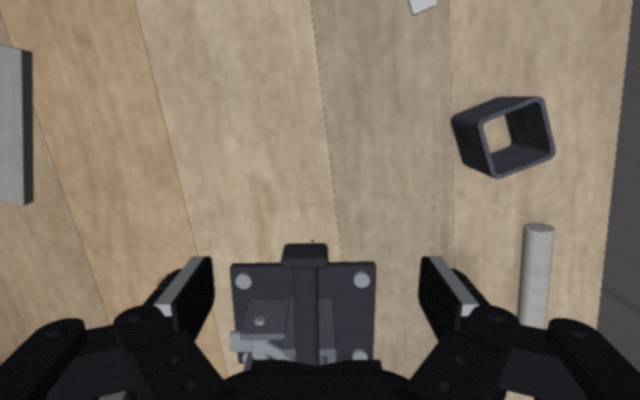

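View pics/d3c.png

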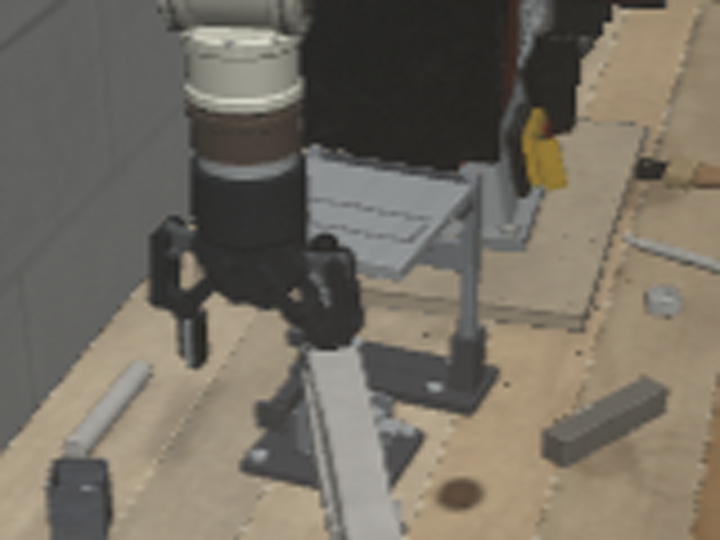

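Emit:
send_rows:
  increments:
    - [[-0.002, -0.001, 0.003, 0], [-0.002, -0.001, 0.005, 0], [-0.001, 0, 0.007, 0], [0, 0, 0.007, 0], [0, 0, 0.006, 0], [0, 0, 0.005, 0], [0, 0, 0.003, 0], [0, 0, 0.001, 0]]

```text
clock: 4.45
eef_pos: [0.6396, 0.0818, 0.0835]
tool_rot: [0.998, -0.066, -0.002, 0.002]
ft_force: [-0.7, -0.2, -0.3]
grip_width: 0.0853
```

```bash
python3 -c "
from h import *
snap('wrist','w4')
plan((.640,.0805,.087),-7.4,1)"
```

```text
at [0.6395 0.0818 0.0835] yaw -7.56 tilt [-0.004 -0.003 -1.   ] F [ 0.7 -0.2 -0.4] w 0.0855 t 4.5 j [ 0.13  0.63  0.18  1.13 -0.    1.83]
[0.0006, 0.0012, -0.0035, -0.16]
```

View pics/w4.png

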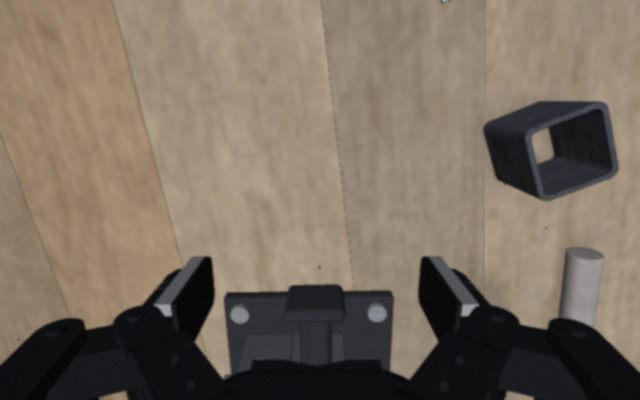

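```bash
python3 -c "
from h import *
np.set_printoptions(precision=4,suppress=True)
c=load('w4');P=pts(c)
for v in (285,290,300,310,318,322,335,345): print(v,P[v,315])
for v in (290,318): print(v, ray(c,315,v,.101))
"
```

```text
285 [0.6384 0.0752 0.0816]
290 [0.6384 0.0752 0.0857]
300 [0.6385 0.0753 0.0934]
310 [0.6385 0.0747 0.0993]
318 [0.6382 0.0729 0.1017]
322 [0.6378 0.0699 0.1   ]
335 [0.6368 0.0623 0.0978]
345 [0.6362 0.0573 0.0974]
290 [0.6397 0.0843 0.101 ]
318 [0.6382 0.0724 0.101 ]
```

Emit:
send_rows:
  increments:
    - [[-0.0005, 0.0015, -0.001, 0], [0, 0, 0, 0], [0, 0, 0, 0], [0, 0, 0, 0], [0, 0, 0, 0], [0, 0, 0, 0], [0, 0, 0, 0], [0, 0, 0, 0]]
  hand: 1

```text
clock: 5.3
eef_pos: [0.639, 0.0803, 0.0859]
tool_rot: [0.998, -0.066, -0.002, 0.001]
ft_force: [-1.1, -0.6, -0.3]
grip_width: 0.0223
```

```bash
python3 -c "
from h import *
snap('wrist','w5')
plan((.640,.0805,.087),-7.4,1)"
```

```text
at [0.639  0.0803 0.0859] yaw -7.56 tilt [-0.003 -0.003 -1.   ] F [-1.3 -0.1  0.8] w 0.0224 t 5.35 j [ 0.13  0.62  0.18  1.13 -0.    1.83]
[0.0009, -0.0004, -0.0011, -0.16]
```

View pics/w5.png

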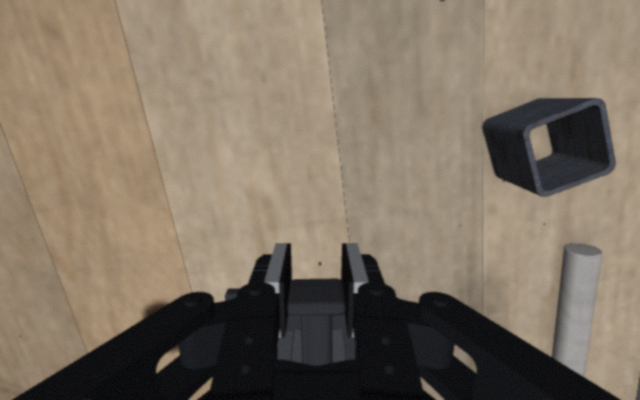

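Emit:
send_rows:
  increments:
    - [[0, 0, -0.002, 0], [0, 0, -0.002, 0], [0, 0, -0.002, 0], [0, 0, -0.002, 0], [0, 0, -0.002, 0], [0, 0, -0.002, 0], [0, 0, -0.002, 0], [0, 0, 0, 0]]

```text
clock: 6.15
eef_pos: [0.6389, 0.0803, 0.0957]
tool_rot: [0.998, -0.066, -0.003, 0.002]
ft_force: [2.2, 0.3, -6.4]
grip_width: 0.0223
```

```bash
python3 -c "
from h import *
c=snap('wrist','w6');P=pts(c)
for v in(285,295,305,315): print(v,P[v,315])
plan((.639,.0803,.125),-7.5,1)"
```

```text
285 [0.63802695 0.07542286 0.09685919]
295 [0.63811019 0.07552105 0.10476091]
305 [0.63804326 0.07463293 0.11037988]
315 [0.63744548 0.07010378 0.11021673]
at [0.639  0.0803 0.0956] yaw -7.55 tilt [-0.007 -0.003 -1.   ] F [ 1.6  0.1 -6.6] w 0.0225 t 6.2 j [ 0.13  0.62  0.2   1.16 -0.    1.83]
[-0.0001, 0.0001, -0.0294, -0.05]
```

View pics/w6.png

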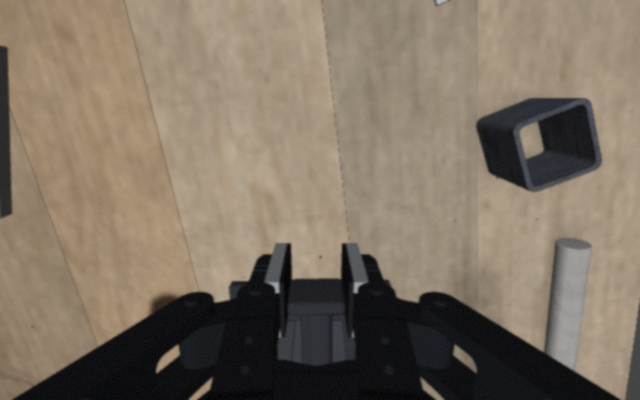

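Emit:
send_rows:
  increments:
    - [[0, 0, -0.003, 0], [0, 0, -0.003, 0], [0, 0, -0.003, 0], [0, 0, -0.003, 0], [0, 0, -0.003, 0], [0, 0, -0.003, 0], [0, 0, -0.001, 0], [0, 0, 0, 0]]

```text
clock: 7.0
eef_pos: [0.6389, 0.0803, 0.1166]
tool_rot: [0.998, -0.066, -0.003, 0.002]
ft_force: [1.6, -0.0, -7.7]
grip_width: 0.0225
```

Emit:
send_rows:
  increments:
    - [[0, 0, -0.002, 0], [0, 0, -0.002, 0], [0, 0, -0.002, 0], [0, 0, -0.002, 0], [0, 0, 0, 0], [0, 0, 0, 0], [0, 0, 0, 0], [0, 0, 0, 0]]

```text
clock: 7.8
eef_pos: [0.6389, 0.0803, 0.1252]
tool_rot: [0.998, -0.066, -0.003, 0.002]
ft_force: [1.7, 0.1, -6.7]
grip_width: 0.0223
```

```bash
python3 -c "
from h import *
c=snap('wrist','w7');P=pts(c)
for v in(285,295,305,315): print(v,P[v,315])
c=snap('scene','s7');i=c['image'][140:230,300:400,::-1];cv2.imwrite('pics/s7c.png',cv2.resize(i,None,fx=6,fy=6,interpolation=cv2.INTER_CUBIC))
plan((.639,.0803,.125),-7.5,1)"
```

```text
285 [0.63793379 0.07487777 0.12550887]
295 [0.63804441 0.07516441 0.13377252]
305 [0.63797731 0.07427664 0.13942441]
315 [0.63735384 0.06956936 0.13903305]
at [0.6389 0.0803 0.1252] yaw -7.55 tilt [-0.007 -0.003 -1.   ] F [ 1.7 -0.6 -6.6] w 0.0223 t 7.9 j [ 0.13  0.6   0.24  1.22 -0.    1.83]
[0.0001, -0.0, 0.0002, -0.05]
```

View pics/s7c.png

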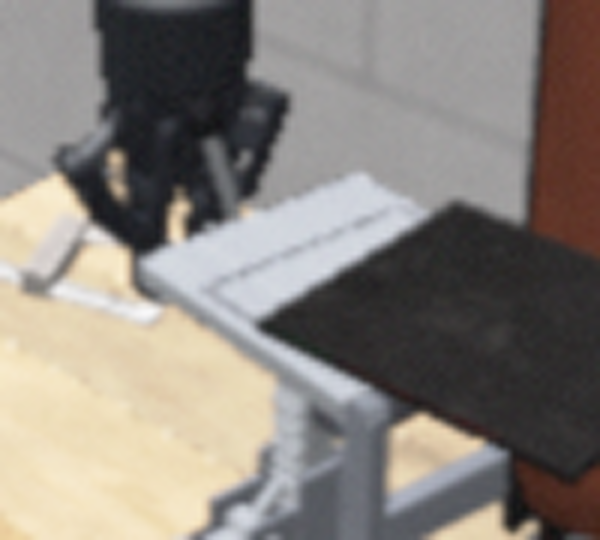

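Emit:
send_rows:
  increments:
    - [[0, 0, 0.001, 0], [0, 0, 0.001, 0], [0, 0, 0.001, 0], [0, 0, 0.001, 0], [0, 0, 0, 0], [0, 0, 0, 0], [0, 0, 0, 0], [0, 0, 0, 0]]

```text
clock: 8.7
eef_pos: [0.639, 0.0803, 0.1225]
tool_rot: [0.998, -0.066, -0.003, 0.002]
ft_force: [1.1, 0.2, -5.0]
grip_width: 0.0223
```

Emit:
send_rows:
  increments:
    - [[0, 0, 0.001, 0], [0, 0, 0.001, 0], [0, 0, 0, 0], [0, 0, 0, 0], [0, 0, 0, 0], [0, 0, 0, 0], [0, 0, 0, 0], [0, 0, 0, 0]]

```text
clock: 9.5
eef_pos: [0.639, 0.0803, 0.1222]
tool_rot: [0.998, -0.066, -0.002, 0.002]
ft_force: [0.0, -0.1, -2.1]
grip_width: 0.0226
```

Emit:
send_rows:
  increments:
    - [[0, 0, 0, 0], [0, 0, 0, 0], [0, 0, 0, 0], [0, 0, 0, 0], [0, 0, 0, 0], [0, 0, 0, 0], [0, 0, 0, 0], [0, -0.002, 0, 0]]
  hand: -1

```text
clock: 10.3
eef_pos: [0.6401, 0.0822, 0.1241]
tool_rot: [0.998, -0.066, -0.001, 0.001]
ft_force: [-0.0, 0.2, -0.4]
grip_width: 0.0855
```

```bash
python3 -c "
from h import *
c=snap('wrist','w8');P=pts(c)
for v in(285,295,305,310,315): print(v,P[v,315])
plan((.639,.0803,.125),-7.5,1)"
```

```text
285 [0.63893077 0.07528931 0.12169555]
295 [0.63903992 0.07587658 0.1306144 ]
305 [0.63883845 0.074231   0.13521605]
310 [0.63865587 0.0728171  0.13648665]
315 [0.63831672 0.07026484 0.13606186]
at [0.6402 0.0827 0.124 ] yaw -7.56 tilt [-0.001 -0.002 -1.   ] F [0.5 1.2 0.6] w 0.0853 t 10.35 j [ 0.13  0.6   0.24  1.21 -0.    1.83]
[-0.0009, 0.0025, -0.001, -0.06]
```

View pics/w8.png

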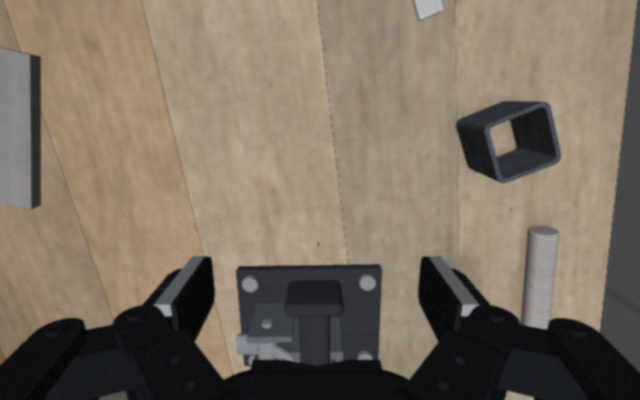

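Emit:
send_rows:
  increments:
    - [[0, -0.005, -0.005, 0], [0, -0.005, -0.02, 0], [0, -0.002, -0.035, 0], [0, 0, -0.04, 0], [0, 0, -0.04, 0], [0, 0, -0.035, 0], [0, 0, -0.02, 0], [0, 0, -0.005, 0]]

```text
clock: 11.15
eef_pos: [0.6405, 0.0987, 0.3311]
tool_rot: [0.998, -0.065, -0.003, 0.001]
ft_force: [0.0, -0.5, 0.2]
grip_width: 0.0853
```

```bash
python3 -c "
from h import *
c=snap('wrist','w9');plan((.555,.035,.32),-7.4,4)
c=load('w9');i=c['image'][170:390,230:430,::-1];cv2.imwrite('pics/w9c.png',cv2.resize(i,None,fx=2.7,fy=2.7,interpolation=cv2.INTER_CUBIC))"
```

```text
at [0.6405 0.0987 0.331 ] yaw -7.42 tilt [-0.006 -0.002 -1.   ] F [-0.2 -0.1  0.6] w 0.0857 t 11.2 j [ 0.15  0.57  0.72  1.73 -0.    1.85]
[-0.0191, 0.0185, 0.0029, -0.01]
[-0.0191, 0.0185, 0.0029, -0.01]
[-0.0191, 0.0185, 0.0029, -0.01]
[-0.0191, 0.0185, 0.0029, -0.01]
```

View pics/w9c.png

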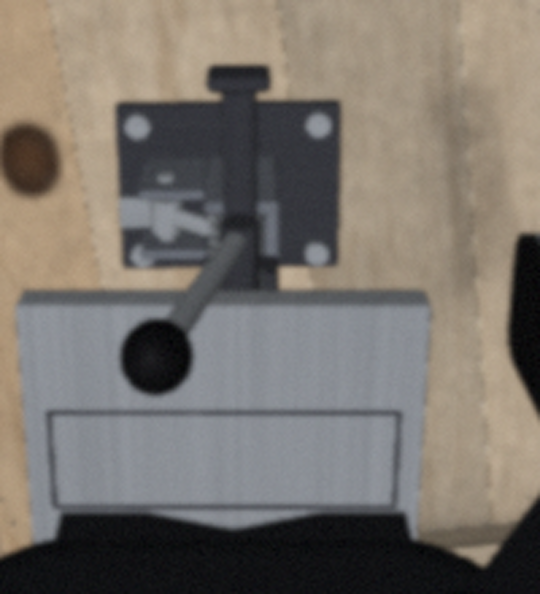

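```bash
python3 -c "
from h import *
np.set_printoptions(precision=4,suppress=True)
c=load('w9');P=pts(c)
f=lambda x,y,h: ray(c,230+x/2.7-.3,170+y/2.7-.3,h)[:2]
g=lambda x,y: P[int(170+y/2.7),int(230+x/2.7)]
q=[f(*a,.192) for a in((49,411),(400,411),(396,507),(55,507))];print(q,np.mean(q,0))
print([np.linalg.norm(q[i]-q[(i+1)%4]) for i in range(4)],np.degrees(np.arctan2(*(q[1]-q[0])[::-1])),np.degrees(np.arctan2(*(q[2]-q[3])[::-1])))
print('edge',f(20,304,.192),f(428,304,.192))
print('knob',f(156,356,.239),g(156,350))
m=P[170+140:170+180,250:370].reshape(-1,3);m=m[(m[:,2]>.18)&(m[:,2]<.2)];print('leaf z',np.median(m[:,2]))
print('handle mid',f(238,150,.133),f(240,100,.133))
"
```

```text
[array([ 0.5626, -0.0166]), array([ 0.6797, -0.0313]), array([ 0.6753, -0.0698]), array([ 0.5576, -0.0552])] [ 0.6188 -0.0432]
[np.float64(0.11802215191693326), np.float64(0.038754559463777746), np.float64(0.1186255295140085), np.float64(0.03884090056935962)] -7.120563529857636 -7.078077424471452
edge [0.5606 0.0243] [0.6919 0.0078]
knob [0.61   0.0291] [0.6117 0.0369 0.2482]
leaf z 0.19199751711853413
handle mid [0.6347 0.0462] [0.638  0.0657]
```

Emit:
send_rows:
  increments:
    - [[-0.022, 0.018, 0.003, 0], [-0.022, 0.018, 0.003, 0], [-0.022, 0.015, 0.003, 0], [-0.02, 0.012, 0.003, 0], [-0.005, 0.003, 0.003, 0], [0, 0, 0, 0], [0, 0, 0, 0], [0, 0, 0, 0]]
  hand: 1

```text
clock: 12.0
eef_pos: [0.5347, 0.0446, 0.303]
tool_rot: [0.998, -0.064, -0.012, 0.002]
ft_force: [-0.6, -0.3, 0.8]
grip_width: -0.0002
```

```bash
python3 -c "
from h import *
plan((.560,.0358,.237),-7.2,5)"
```

```text
at [0.5347 0.0446 0.303 ] yaw -7.32 tilt [-0.024 -0.003 -1.   ] F [-0.6 -0.3  0.8] w -0.0002 t 12.0 j [ 0.08  0.32  0.27  1.54 -0.    1.78]
[0.0055, 0.001, 0.0131, -0.02]
[0.0055, 0.001, 0.0131, -0.02]
[0.0055, 0.001, 0.0131, -0.02]
[0.0055, 0.001, 0.0131, -0.02]
[0.0055, 0.001, 0.0131, -0.02]
```

Emit:
send_rows:
  increments:
    - [[0.003, 0.001, 0.013, 0], [0.003, 0.001, 0.013, 0], [0.003, 0.001, 0.013, 0], [0.003, 0.001, 0.013, 0], [0.003, 0.001, 0.012, 0], [0.003, 0, 0.002, 0], [0, 0, 0, 0], [0, 0, 0, 0]]

```text
clock: 12.8
eef_pos: [0.5555, 0.0394, 0.2321]
tool_rot: [0.998, -0.062, -0.012, 0.002]
ft_force: [0.1, -0.1, 0.4]
grip_width: -0.0007
```

```bash
python3 -c "
from h import *
plan((.580,.0335,.237),-7.2,5)
c=snap('wrist','w10');c=snap('side','d10');i=c['image'][130:250,220:380,::-1];cv2.imwrite('pics/d10c.png',cv2.resize(i,None,fx=4.5,fy=4.5,interpolation=cv2.INTER_CUBIC))"
```

```text
at [0.5555 0.0394 0.2321] yaw -7.14 tilt [-0.024 -0.003 -1.   ] F [ 0.1 -0.1  0.4] w -0.0007 t 12.8 j [ 0.07  0.38  0.17  1.39 -0.    1.77]
[0.005, 0.0006, -0.0011, 0.01]
[0.005, 0.0006, -0.0011, 0.01]
[0.005, 0.0006, -0.0011, 0.01]
[0.005, 0.0006, -0.0011, 0.01]
[0.005, 0.0006, -0.0011, 0.01]
```

View pics/w10.png

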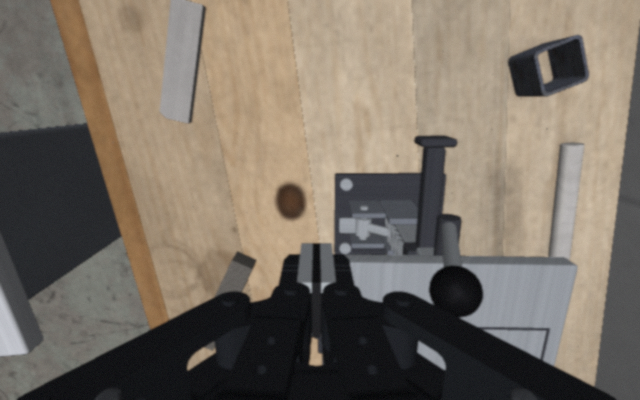

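View pics/d10c.png

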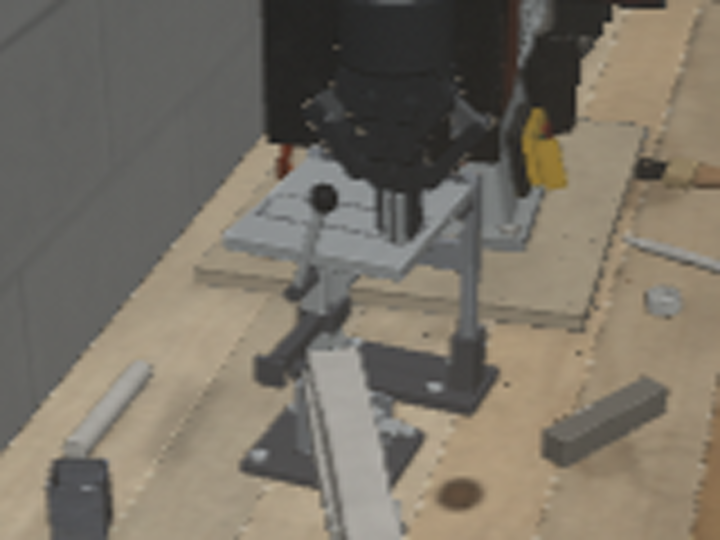

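Emit:
send_rows:
  increments:
    - [[0.005, 0.0005, -0.003, 0], [0.005, 0.0005, -0.003, 0], [0.005, 0.0005, -0.001, 0], [0.004, 0, 0, 0], [0.003, 0, 0, 0], [0.003, 0, 0, 0], [0.003, 0, 0, 0], [0.003, 0, 0, 0]]

```text
clock: 13.7
eef_pos: [0.589, 0.0337, 0.2419]
tool_rot: [0.998, -0.062, -0.01, 0.002]
ft_force: [-3.7, 0.5, 5.0]
grip_width: -0.0003
```

```bash
python3 -c "
from h import *
plan((.580,.0335,.237),-7.2,1)
c=snap('wrist','w11')"
```

```text
at [0.589  0.0337 0.2419] yaw -7.14 tilt [-0.02  -0.002 -1.   ] F [-3.7  0.5  5. ] w -0.0003 t 13.7 j [ 0.06  0.44  0.29  1.44 -0.    1.75]
[-0.0088, 0.0013, 0.005, 0.06]
```

View pics/w11.png

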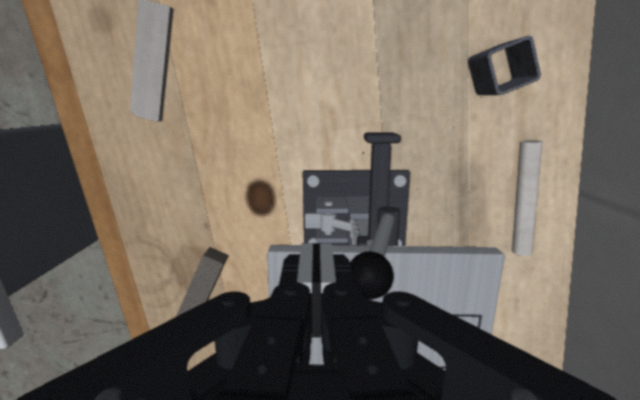

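Emit:
send_rows:
  increments:
    - [[0.005, 0, 0, 0], [0.005, 0, 0, 0], [0.005, 0, 0, 0], [0.005, 0, 0, 0], [0.005, 0, 0, 0], [0.003, 0, 0, 0], [0.002, 0, 0, 0], [0, 0, 0, 0]]

```text
clock: 14.55
eef_pos: [0.6212, 0.0298, 0.2412]
tool_rot: [0.998, -0.062, -0.011, 0.002]
ft_force: [-2.1, 0.7, 1.9]
grip_width: -0.0
```

```bash
python3 -c "
from h import *
np.set_printoptions(precision=4,suppress=True)
plan((.580,.0335,.237),-7.2,1)
c=snap('wrist','w12');P=pts(c);m=P.reshape(-1,3);k=(m[:,2]>.185)&(m[:,2]<.2)&(m[:,0]>.5)&(m[:,1]>-.1)&(m[:,1]<.0);print(k.sum(),np.median(m[k],0))"
```

```text
at [0.6212 0.0298 0.2412] yaw -7.13 tilt [-0.021 -0.002 -1.   ] F [-2.1  0.7  1.9] w -0.0 t 14.55 j [ 0.05  0.51  0.4   1.48 -0.    1.74]
[-0.0412, 0.0015, 0.0051, 0.07]
2526 [ 0.6722 -0.0097  0.192 ]
```

View pics/w12.png

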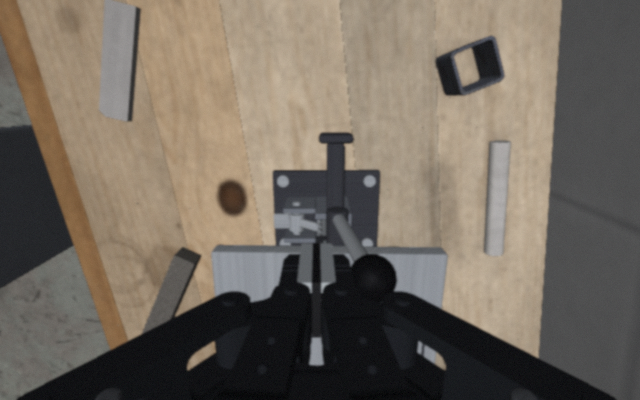

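Emit:
send_rows:
  increments:
    - [[0.002, 0, 0, 0], [0.002, 0, 0, 0], [0.001, 0, 0, 0], [0.001, 0, 0, 0], [0.001, 0, 0, 0], [0.001, 0, 0, 0], [0.001, 0, 0, 0], [0.001, 0, 0, 0]]

```text
clock: 15.4
eef_pos: [0.6309, 0.0286, 0.2404]
tool_rot: [0.998, -0.062, -0.011, 0.002]
ft_force: [-1.5, 0.4, 1.4]
grip_width: 0.0
```

```bash
cat > lz.py <<'E'
from h import *
import sys
np.set_printoptions(precision=4,suppress=True)
o=bot.get_obs();print(o['eef_pos'],'F',o['ft_force'],o['clock'])
c=snap('wrist',sys.argv[1]);P=pts(c);m=P.reshape(-1,3)
# leaf: depth residual plane fit, value near free edge
k=(m[:,2]>.187)&(m[:,2]<.2)&(m[:,0]>.53)&(m[:,1]>-.1)&(m[:,1]<.02)
q=m[k];A=np.c_[q[:,:2]-[.62,-.02],np.ones(len(q))];s,*_=np.linalg.lstsq(A,q[:,2],rcond=None)
r=q[:,2]-A@s;kk=abs(r)<.002;s,*_=np.linalg.lstsq(A[kk],q[kk,2],rcond=None);print('leaf plane slopes,z',s,kk.sum())
E
python3 lz.py w13
```

```text
[0.6309 0.0286 0.2404] F [-1.4878  0.4193  1.4172] 15.4
leaf plane slopes,z [-0.0006 -0.002   0.192 ] 5579
```

```bash
python3 - <<'E'
from h import *
np.set_printoptions(precision=4,suppress=True)
for t in('w9','w11','w12','w13'):
  c=load(t);m=pts(c).reshape(-1,3)
  k=(m[:,2]>.187)&(m[:,2]<.2)&(m[:,0]>.53)&(m[:,1]>-.1)&(m[:,1]<.02)
  q=m[k];A=np.c_[q[:,:2]-[.62,-.02],np.ones(len(q))];s,*_=np.linalg.lstsq(A,q[:,2],rcond=None)
  r=q[:,2]-A@s;kk=abs(r)<.002;s,*_=np.linalg.lstsq(A[kk],q[kk,2],rcond=None);print(t,s,kk.sum())
E
```

```text
w9 [ 0.0029 -0.0012  0.192 ] 11298
w11 [ 0.0008 -0.0039  0.192 ] 7528
w12 [-0.001  -0.0035  0.192 ] 5793
w13 [-0.0006 -0.002   0.192 ] 5579
```

Emit:
send_rows:
  increments:
    - [[0.001, 0, 0, 0], [0.001, 0, 0, 0], [0.001, 0, 0, 0], [0.001, 0, 0, 0], [0.001, 0, 0, 0], [0.001, 0, 0, 0], [0, 0, 0, 0], [0, 0, 0, 0]]

```text
clock: 16.25
eef_pos: [0.6365, 0.0279, 0.2392]
tool_rot: [0.998, -0.062, -0.013, 0.002]
ft_force: [-3.2, 0.9, 1.0]
grip_width: 0.0003
```

```bash
python3 lz.py w14
```

```text
[0.6365 0.0279 0.2392] F [-3.1511  0.8748  0.961 ] 16.25
leaf plane slopes,z [-0.0011 -0.0024  0.192 ] 5690
```

Emit:
send_rows:
  increments:
    - [[0.001, 0, 0, 0], [0.001, 0, 0, 0], [0.001, 0, 0, 0], [0.001, 0, 0, 0], [0, 0, 0, 0], [0, 0, 0, 0], [0, 0, 0, 0], [0, 0, 0, 0]]

```text
clock: 17.1
eef_pos: [0.6391, 0.0276, 0.2385]
tool_rot: [0.998, -0.062, -0.015, 0.002]
ft_force: [-4.4, 0.2, -0.4]
grip_width: -0.0001
```

```bash
python3 lz.py w15; python3 -c "
from h import *
c=snap('side','d15');i=c['image'][140:240,240:340,::-1];cv2.imwrite('pics/d15c.png',cv2.resize(i,None,fx=6,fy=6,interpolation=cv2.INTER_CUBIC))"
```

```text
[0.6391 0.0276 0.2385] F [-4.3617  0.2254 -0.4137] 17.1
leaf plane slopes,z [-0.0006 -0.0014  0.192 ] 5805
```

View pics/d15c.png

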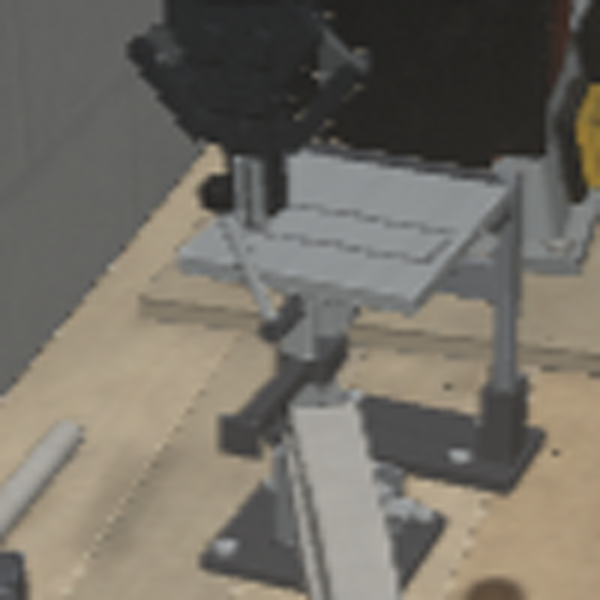

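Emit:
send_rows:
  increments:
    - [[0.002, 0, 0, 0], [0.002, 0, 0, 0], [0.002, 0, 0, 0], [0.001, 0, 0, 0], [0, 0, 0, 0], [0, 0, 0, 0], [0, 0, 0, 0], [0, 0, 0, 0]]

```text
clock: 18.0
eef_pos: [0.6441, 0.027, 0.2368]
tool_rot: [0.998, -0.062, -0.018, 0.002]
ft_force: [-4.6, 0.9, -0.1]
grip_width: -0.0001
```

```bash
python3 lz.py w16
```

```text
[0.6441 0.027  0.2368] F [-4.621   0.9369 -0.1279] 18.0
leaf plane slopes,z [-0.0008  0.0015  0.1924] 5944
```

Emit:
send_rows:
  increments:
    - [[-0.005, 0, 0, 0], [-0.01, 0, 0, 0], [-0.015, 0, -0.005, 0], [-0.005, 0, -0.02, 0], [0, -0.01, -0.03, 0], [0, -0.02, -0.02, 0], [0, -0.01, -0.01, 0], [0, 0, 0, 0]]

```text
clock: 18.85
eef_pos: [0.6241, 0.0701, 0.3298]
tool_rot: [0.998, -0.064, -0.004, 0.002]
ft_force: [0.5, 0.5, -0.7]
grip_width: 0.0002
```

```bash
python3 lz.py w17; python3 -c "
from h import *
plan((.435,.16,.25),0,1)"
```

```text
[0.6241 0.0701 0.3298] F [ 0.5279  0.533  -0.6998] 18.85
leaf plane slopes,z [0.0037 0.0019 0.1925] 4012
at [0.6238 0.0696 0.329 ] yaw -7.31 tilt [-0.009 -0.004 -1.   ] F [-0.3 -0.3 -0.2] w 0.0004 t 18.9 j [ 0.11  0.52  0.63  1.7  -0.    1.81]
[-0.1981, -0.0661, 0.0804, -7.31]
```

View pics/w17.png

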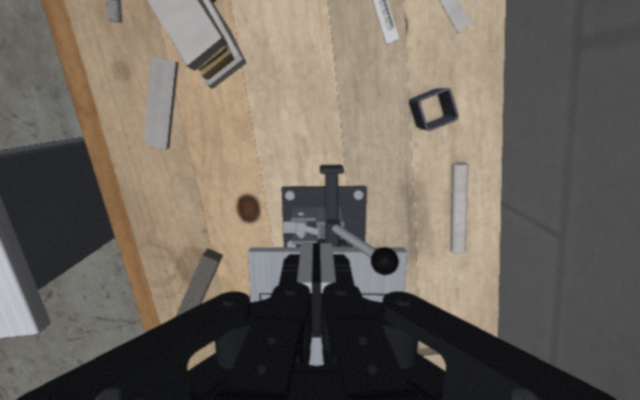

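```bash
python3 -c "
from h import *
np.set_printoptions(precision=4,suppress=True)
c=load('w17');P=pts(c)
m=((P[...,2]>.006)&(P[...,2]<.014)&(P[...,0]>.38)&(P[...,0]<.49)&(P[...,1]>.09)&(P[...,1]<.23)).astype(np.uint8)
k,l,st,ce=cv2.connectedComponentsWithStats(m)
i=1+np.argmax(st[1:,4]);q=P[l==i];print(st[i],np.median(q[:,2]))
cn,_=cv2.findContours((l==i).astype(np.uint8),cv2.RETR_EXTERNAL,cv2.CHAIN_APPROX_NONE)
w=np.array([ray(c,u,v,.01)[:2] for u,v in cn[0][:,0]]);r=cv2.minAreaRect((w*1000).astype(np.float32));print(r)
r=cv2.minAreaRect((q[:,:2]*1000).astype(np.float32));print(r)
plan((.4335,.1595,.20),-19.8,8)
"
```

```text
[ 144   56   33   93 2232] 0.009958358149579072
((433.78759765625, 157.73867797851562), (109.71138763427734, 32.121788024902344), 69.90381622314453)
((432.7420349121094, 158.02822875976562), (109.88371276855469, 31.23790740966797), 69.87328338623047)
at [0.6238 0.0696 0.329 ] yaw -7.31 tilt [-0.009 -0.004 -1.   ] F [-0.3 -0.3 -0.2] w 0.0004 t 18.9 j [ 0.11  0.52  0.63  1.7  -0.    1.81]
[-0.0249, -0.0082, 0.0163, 1.56]
[-0.0251, -0.0075, 0.0163, 1.56]
[-0.0253, -0.0068, 0.0163, 1.56]
[-0.0255, -0.0061, 0.0163, 1.56]
[-0.0256, -0.0054, 0.0163, 1.56]
[-0.0258, -0.0047, 0.0163, 1.56]
[-0.0259, -0.004, 0.0163, 1.56]
[-0.026, -0.0033, 0.0163, 1.56]
```

Emit:
send_rows:
  increments:
    - [[-0.025, -0.008, 0.005, 1.6], [-0.025, -0.008, 0.005, 1.6], [-0.025, -0.007, 0.01, 1.6], [-0.025, -0.006, 0.02, 1.6], [-0.026, -0.005, 0.02, 1.6], [-0.026, -0.005, 0.02, 1.6], [-0.026, -0.004, 0.02, 1.6], [-0.012, -0.003, 0.02, 1.6]]
  hand: -0.5

```text
clock: 19.7
eef_pos: [0.4457, 0.1515, 0.2002]
tool_rot: [0.983, -0.184, 0.001, 0.003]
ft_force: [0.7, 0.4, 1.0]
grip_width: 0.0637
```

```bash
python3 -c "
from h import *
plan((.4335,.158,.08),-20.1,5)"
```

```text
at [0.4457 0.1515 0.2002] yaw -21.21 tilt [ 0.001 -0.006 -1.   ] F [0.7 0.4 1. ] w 0.0637 t 19.7 j [ 0.33  0.21 -0.15  1.21 -0.01  2.27]
[-0.0028, -0.0005, 0.024, -0.22]
[-0.0028, -0.0005, 0.024, -0.22]
[-0.0028, -0.0005, 0.024, -0.22]
[-0.0028, -0.0005, 0.024, -0.22]
[-0.0028, -0.0005, 0.024, -0.22]
```

Emit:
send_rows:
  increments:
    - [[-0.002, -0.0005, 0.02, -0.2], [-0.002, -0.0005, 0.022, -0.2], [-0.002, -0.0005, 0.022, -0.2], [-0.002, -0.0005, 0.022, -0.2], [-0.002, -0.0005, 0.02, 0], [-0.001, -0.0005, 0.005, 0], [0, 0, 0, 0], [0, 0, 0, 0]]

```text
clock: 20.5
eef_pos: [0.4304, 0.1517, 0.0791]
tool_rot: [0.984, -0.179, 0.001, 0.005]
ft_force: [0.7, -1.0, 0.4]
grip_width: 0.0641
```

```bash
python3 -c "
from h import *
np.set_printoptions(precision=4,suppress=True)
c=snap('wrist','w18');P=pts(c)
plan((.4335,.158,.015),-20.1,5)
m=((P[...,2]>.006)&(P[...,2]<.014)&(P[...,0]>.38)&(P[...,0]<.49)&(P[...,1]>.09)&(P[...,1]<.23)).astype(np.uint8)
k,l,st,ce=cv2.connectedComponentsWithStats(m)
i=1+np.argmax(st[1:,4]);q=P[l==i];print(st[i],np.median(q[:,2]))
print(cv2.minAreaRect((q[:,:2]*1000).astype(np.float32)))
"
```

```text
at [0.4306 0.1518 0.0793] yaw -20.61 tilt [ 0.    -0.011 -1.   ] F [-0.   0.3  0.8] w 0.0638 t 20.55 j [ 0.35  0.3  -0.37  0.9  -0.01  2.28]
[0.0001, -0.0015, 0.0129, -0.1]
[0.0001, -0.0015, 0.0129, -0.1]
[0.0001, -0.0015, 0.0129, -0.1]
[0.0001, -0.0015, 0.0129, -0.1]
[0.0001, -0.0015, 0.0129, -0.1]
[ 288  113   54  174 8543] 0.010018675908432806
((432.833740234375, 158.39671325683594), (110.1578369140625, 30.08975601196289), 69.85761260986328)
```

View pics/w18.png

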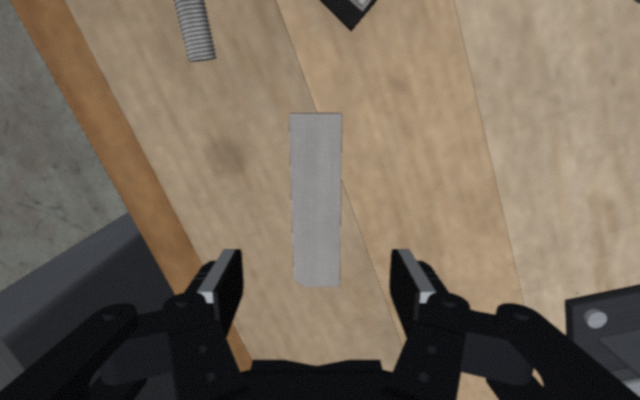

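Emit:
send_rows:
  increments:
    - [[0.0005, -0.002, 0.015, -0.1], [0, -0.002, 0.015, -0.1], [0, -0.002, 0.015, -0.1], [0, -0.001, 0.012, 0], [0, 0, 0.005, 0], [0, 0, 0.001, 0], [0, 0, 0, 0], [0, 0, 0, 0]]

```text
clock: 21.35
eef_pos: [0.4432, 0.16, 0.0229]
tool_rot: [0.984, -0.177, 0.01, 0.0]
ft_force: [0.2, 0.0, -0.1]
grip_width: 0.0638
```

```bash
python3 -c "
from h import *
plan((.433,.158,.013),-20.1,1)"
```

```text
at [0.4432 0.16   0.0229] yaw -20.38 tilt [ 0.02  -0.004 -1.   ] F [ 0.2  0.  -0.1] w 0.0638 t 21.35 j [ 0.35  0.4  -0.42  0.74 -0.01  2.28]
[-0.0091, 0.0054, 0.0098, -0.28]
```

Emit:
send_rows:
  increments:
    - [[-0.003, 0.002, 0.003, -0.1], [-0.003, 0.002, 0.003, -0.1], [-0.002, 0.001, 0.002, 0], [-0.001, 0, 0.001, 0], [0, 0, 0, 0], [0, 0, 0, 0], [0, 0, 0, 0], [0, 0, 0, 0]]

```text
clock: 22.15
eef_pos: [0.433, 0.1584, 0.0143]
tool_rot: [0.984, -0.175, 0.011, -0.0]
ft_force: [-0.0, 0.7, 0.8]
grip_width: 0.0638
```

```bash
python3 -c "
from h import *
plan((.433,.158,.013),-20.1,1)"
```

```text
at [0.433  0.1584 0.0143] yaw -20.17 tilt [ 0.022 -0.004 -1.   ] F [-0.   0.7  0.8] w 0.0638 t 22.15 j [ 0.36  0.39 -0.46  0.7  -0.01  2.28]
[0.0001, 0.0004, 0.0013, -0.07]
```

Emit:
send_rows:
  increments:
    - [[0, 0, 0.001, 0], [0, 0, 0, 0], [0, 0, 0, 0], [0, 0, 0, 0], [0, 0, 0, 0], [0, 0, 0, 0], [0, 0, 0, 0], [0, 0, 0, 0]]
  hand: 1

```text
clock: 22.95
eef_pos: [0.4334, 0.1586, 0.0137]
tool_rot: [0.984, -0.175, 0.011, -0.0]
ft_force: [-0.7, 0.5, 1.1]
grip_width: 0.0277
```

Emit:
send_rows:
  increments:
    - [[0, 0, -0.01, 0], [0, 0, -0.02, 0], [0, 0, -0.03, 0], [0, 0, -0.03, 0], [0, 0, -0.03, 0], [0, 0, -0.03, 0], [0, 0, -0.02, 0], [0, 0, -0.01, 0]]

```text
clock: 23.75
eef_pos: [0.4233, 0.1569, 0.1979]
tool_rot: [0.985, -0.175, 0.004, 0.004]
ft_force: [0.2, 0.4, -3.4]
grip_width: 0.028
```

```bash
python3 -c "
from h import *
c=snap('wrist','w19')
plan((.6188,-.0432,.30),82.8,14)"
```

```text
at [0.424  0.1572 0.199 ] yaw -20.17 tilt [ 0.009 -0.009 -1.   ] F [ 1.3 -0.2 -1.7] w 0.0277 t 23.8 j [ 0.36  0.17 -0.2   1.19 -0.01  2.29]
[0.0181, 0.0087, -0.007, -7.35]
[0.0168, 0.0109, -0.007, -7.35]
[0.0153, 0.013, -0.007, -7.35]
[0.0135, 0.0148, -0.007, -7.35]
[0.0115, 0.0164, -0.007, -7.35]
[0.0093, 0.0178, -0.007, -7.35]
[0.0069, 0.0188, -0.007, -7.35]
[0.0045, 0.0195, -0.007, -7.35]
[0.0019, 0.02, -0.007, -7.35]
[-0.0006, 0.02, -0.007, -7.35]
[-0.0032, 0.0198, -0.007, -7.35]
[-0.0057, 0.0192, -0.007, -7.35]
[-0.0081, 0.0183, -0.007, -7.35]
[-0.0104, 0.0171, -0.007, -7.35]
```

View pics/w19.png

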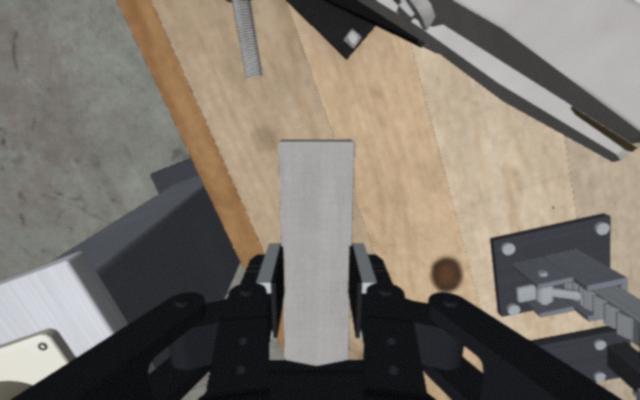

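Emit:
send_rows:
  increments:
    - [[0.018, 0.009, -0.015, -7.3], [0.017, 0.011, -0.015, -7.3], [0.015, 0.013, -0.015, -7.3], [0.013, 0.015, -0.015, -7.3], [0.011, 0.016, -0.015, -7.3], [0.009, 0.018, -0.015, -7.3], [0.007, 0.019, -0.01, -7.3], [0.004, 0.019, -0.005, -7.3]]

```text
clock: 24.6
eef_pos: [0.5313, 0.0406, 0.2979]
tool_rot: [0.937, 0.349, -0.008, 0.004]
ft_force: [-0.4, 0.4, -4.0]
grip_width: 0.028
```

```bash
python3 -c "
from h import *
plan((.6188,-.0432,.30),82.8,8)"
```

```text
at [0.5313 0.0406 0.2979] yaw 40.9 tilt [-0.013 -0.012 -1.   ] F [-0.4  0.4 -4. ] w 0.028 t 24.6 j [ 0.08  0.3   0.23  1.51 -0.01  0.94]
[0.0014, 0.0151, -0.0003, -5.24]
[0.0, 0.0151, -0.0003, -5.24]
[-0.0014, 0.0151, -0.0003, -5.24]
[-0.0027, 0.0149, -0.0003, -5.24]
[-0.0041, 0.0146, -0.0003, -5.24]
[-0.0054, 0.0142, -0.0003, -5.24]
[-0.0067, 0.0136, -0.0003, -5.24]
[-0.0079, 0.0129, -0.0003, -5.24]
```

Emit:
send_rows:
  increments:
    - [[0.001, 0.017, 0, -6], [0, 0.017, 0, -6], [-0.002, 0.017, 0, -6], [-0.003, 0.017, 0, -6], [-0.005, 0.016, 0, -6], [-0.006, 0.014, 0, -6], [-0.006, 0.008, 0, -5], [-0.003, 0.003, 0, 0]]

```text
clock: 25.4
eef_pos: [0.615, -0.0435, 0.2818]
tool_rot: [0.746, 0.666, -0.018, -0.008]
ft_force: [0.5, 0.1, -4.2]
grip_width: 0.028
```

```bash
python3 -c "
from h import *
np.set_printoptions(precision=4,suppress=True)
c=snap('wrist','w20');P=pts(c)
plan((.6188,-.0432,.30),82.8,1)
o=bot.get_obs();z=o['eef_pos'][2]
q=P.reshape(-1,3);k=(q[:,2]>z-.03)&(q[:,2]<z+.01)&(abs(q[:,0]-.62)<.09)&(abs(q[:,1]+.04)<.05);
m=k.reshape(400,640).astype(np.uint8);k,l,st,ce=cv2.connectedComponentsWithStats(m)
for i in range(1,k):
  if st[i,4]>200:
    p=P[l==i];print(st[i],np.median(p[:,2]),cv2.minAreaRect((p[:,:2]*1000).astype(np.float32)))
"
```

```text
at [ 0.615  -0.0438  0.2814] yaw 83.46 tilt [-0.039 -0.013 -0.999] F [ 0.6 -0.7 -3.4] w 0.0279 t 25.45 j [-0.06  0.51  0.5   1.6  -0.02  0.05]
[0.0007, 0.003, -0.0188, 0.66]
[  246   139   141   227 16605] 0.2784174482594143 ((610.8994140625, -43.801666259765625), (53.6238899230957, 106.19708251953125), 69.97168731689453)
```

View pics/w20.png

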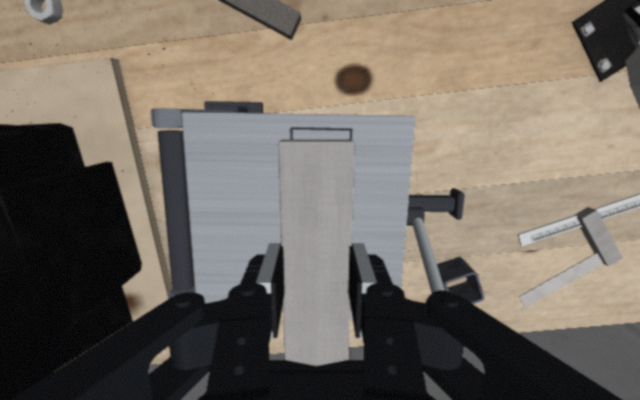

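```bash
cat > bar.py <<'E'
from h import *
import sys
np.set_printoptions(precision=4,suppress=True)
def barpose(tag):
    c=load(tag);P=pts(c)
    ex=np.array([-.125,-.992]);ey=np.array([.992,-.125])
    cen=np.array([.6188,-.0432])
    for v in (143,150,200,240): print(v,P[v,316])
    for v in (150,180,200,230):
        z=P[v,260:375,2]; zb=P[v,316,2]; u=260+np.where(abs(z-zb)<.004)[0]
        a,b=P[v,u.min(),:2]-cen,P[v,u.max(),:2]-cen
        print(v,'edges ex',a@ex,b@ex,'mid',(a+b)@ex/2,'ey',(a+b)@ey/2)
    col=P[100:300,316];zb=P[160,316,2]
    u=100+np.where(abs(col[:,2]-zb)<.006)[0]; e=P[u.min(),316]; print('near end',e,'ey',(e[:2]-cen)@ey,'row',u.min())
barpose(sys.argv[1])
E
python3 bar.py w20
```

```text
143 [ 0.5611 -0.0376  0.2793]
150 [ 0.5637 -0.0379  0.2804]
200 [ 0.5841 -0.0402  0.2784]
240 [ 0.6016 -0.0421  0.2781]
150 edges ex 0.01643333546116829 -0.012873227674148209 mid 0.001780053893510041 ey -0.05530327874522147
180 edges ex 0.01614491369563975 -0.012969815582855256 mid 0.001587549056392247 ey -0.0433938580993257
200 edges ex 0.015882681335244953 -0.013395350834694918 mid 0.0012436652502750174 ey -0.034986630598042204
230 edges ex 0.01619027108944259 -0.01352605644012675 mid 0.0013321073246579211 ey -0.021804877194056774
near end [ 0.5602 -0.0376  0.2748] ey -0.05878372477566354 row 140
```

```bash
python3 -c "
from h import *
plan((.619,-.043,.216),82.8,6)"
```

```text
at [ 0.615  -0.0438  0.2814] yaw 83.46 tilt [-0.039 -0.013 -0.999] F [ 0.6 -0.7 -3.4] w 0.0279 t 25.45 j [-0.06  0.51  0.5   1.6  -0.02  0.05]
[0.0004, 0.001, 0.0109, 0.11]
[0.0004, 0.001, 0.0109, 0.11]
[0.0004, 0.001, 0.0109, 0.11]
[0.0004, 0.001, 0.0109, 0.11]
[0.0004, 0.001, 0.0109, 0.11]
[0.0004, 0.001, 0.0109, 0.11]
```

Emit:
send_rows:
  increments:
    - [[0.0005, 0.001, 0.01, 0.2], [0.0005, 0.001, 0.011, 0.2], [0.0005, 0.001, 0.011, 0.2], [0.0005, 0.001, 0.011, 0.1], [0, 0.001, 0.011, 0], [0, 0.001, 0.008, 0], [0, 0, 0, 0], [0, 0, 0, 0]]

```text
clock: 26.25
eef_pos: [0.6159, -0.0411, 0.2104]
tool_rot: [0.751, 0.66, -0.021, -0.011]
ft_force: [0.7, -0.1, -3.0]
grip_width: 0.0276
```

```bash
python3 -c "
from h import *
snap('wrist','w21')
plan((.619,-.043,.206),82.8,1)"; python3 bar.py w21
```

```text
at [ 0.6159 -0.0411  0.2104] yaw 82.58 tilt [-0.046 -0.011 -0.999] F [-0.4  0.1 -3.7] w 0.0283 t 26.3 j [-0.06  0.53  0.35  1.43 -0.01  0.07]
[-0.0014, 0.0035, 0.0043, -0.22]
143 [ 0.562  -0.0342  0.2084]
150 [ 0.5647 -0.0346  0.2086]
200 [ 0.5848 -0.0372  0.2082]
240 [ 0.6022 -0.0394  0.2073]
150 edges ex 0.013044351644886107 -0.016339683311038286 mid -0.0016476658330760899 ey -0.05473188305184685
180 edges ex 0.013097195495058967 -0.016241993676690887 mid -0.0015723990908159612 ey -0.042673796535457824
200 edges ex 0.012919314692444348 -0.016519378120341276 mid -0.0018000317139484643 ey -0.034265273586502276
230 edges ex 0.013425261990986852 -0.01635511981674063 mid -0.0014649289128768896 ey -0.02119926999314765
near end [ 0.5612 -0.0342  0.204 ] ey -0.05829776971955784 row 140
```

View pics/w21.png

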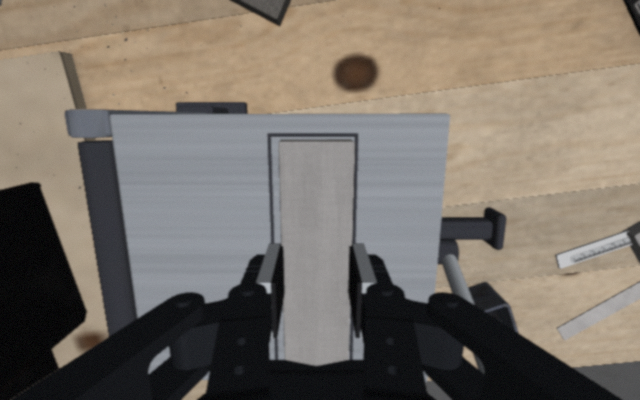

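Emit:
send_rows:
  increments:
    - [[-0.001, 0.002, 0, 0], [-0.0005, 0.0015, 0, 0], [0, 0, 0, 0], [0, 0, 0.001, 0], [0, 0, 0.001, 0], [0, 0, 0, 0], [0, 0, 0, 0], [0, 0, 0, 0]]

```text
clock: 27.1
eef_pos: [0.6208, -0.0435, 0.2106]
tool_rot: [0.751, 0.659, -0.019, -0.009]
ft_force: [-0.1, -0.3, -3.7]
grip_width: 0.028
```

```bash
python3 -c "
from h import *
snap('wrist','w22')
plan((.6195,-.043,.206),82.8,1)"; python3 bar.py w22
```

```text
at [ 0.6208 -0.0435  0.2107] yaw 82.55 tilt [-0.041 -0.012 -0.999] F [ 0.6  0.3 -3.4] w 0.0279 t 27.15 j [-0.06  0.53  0.36  1.43 -0.01  0.07]
[0.0004, -0.0012, 0.0047, -0.25]
143 [ 0.5669 -0.0367  0.208 ]
150 [ 0.5695 -0.037   0.2097]
200 [ 0.5898 -0.0396  0.208 ]
240 [ 0.6069 -0.0418  0.208 ]
150 edges ex 0.01481178106388031 -0.01445069302434259 mid 0.00018054401976886036 ey -0.04965061787380686
180 edges ex 0.01483302039732662 -0.014380332195037513 mid 0.00022634410114455287 ey -0.03763582879033055
200 edges ex 0.014746879044361061 -0.01453848647673931 mid 0.00010419628381087583 ey -0.029331695546030653
230 edges ex 0.015219184094229248 -0.014534646007374868 mid 0.0003422690434271898 ey -0.016079165047944637
near end [ 0.5663 -0.0366  0.2067] ey -0.05294149521865062 row 141
```

Emit:
send_rows:
  increments:
    - [[0, -0.0005, 0.001, 0], [0, -0.0005, 0.001, 0], [0, 0, 0.001, 0], [0, 0, 0.001, 0], [0, 0, 0.001, 0], [0, 0, 0, 0], [0, 0, 0, 0], [0, 0, 0, 0]]

```text
clock: 27.95
eef_pos: [0.6197, -0.0434, 0.2076]
tool_rot: [0.751, 0.659, -0.018, -0.008]
ft_force: [-0.9, -0.8, -1.6]
grip_width: 0.0277
```

```bash
python3 -c "
from h import *
snap('wrist','w23')
plan((.6195,-.043,.206),82.8,1)"; python3 bar.py w23
```

```text
at [ 0.6196 -0.0434  0.2076] yaw 82.56 tilt [-0.038 -0.012 -0.999] F [-0.7 -0.9 -0.9] w 0.0279 t 28.0 j [-0.06  0.53  0.34  1.42 -0.01  0.07]
[0.0004, -0.0001, 0.0016, -0.24]
143 [ 0.5659 -0.0366  0.2036]
150 [ 0.5685 -0.0369  0.2051]
200 [ 0.5888 -0.0395  0.2041]
240 [ 0.6058 -0.0417  0.205 ]
150 edges ex 0.014834879600257042 -0.014575952570334165 mid 0.00012946351496143815 ey -0.050706968669952446
180 edges ex 0.015002877732103839 -0.014328834165827116 mid 0.0003370217831383607 ey -0.0386990580073531
200 edges ex 0.01477886551540575 -0.014658624707461524 mid 6.012040397211302e-05 ey -0.03026793185216196
230 edges ex 0.015361438418600786 -0.01455962395519201 mid 0.0004009072317043879 ey -0.016971520083397272
near end [ 0.565  -0.0365  0.1995] ey -0.05415789630843777 row 140
```

Emit:
send_rows:
  increments:
    - [[0, 0, 0.001, 0], [0, 0, 0.001, 0], [0, 0, 0, 0], [0, 0, 0, 0], [0, 0, 0, 0], [0, 0, 0, 0], [0, 0, 0, 0], [0, 0, 0, 0]]

```text
clock: 28.8
eef_pos: [0.6196, -0.0434, 0.2068]
tool_rot: [0.751, 0.66, -0.018, -0.008]
ft_force: [-2.1, 0.4, 2.5]
grip_width: 0.0276
```

```bash
python3 -c "
from h import *
snap('wrist','w24')
plan((.6195,-.043,.206),82.8,1)"; python3 bar.py w24
```

```text
at [ 0.6196 -0.0434  0.2068] yaw 82.56 tilt [-0.037 -0.012 -0.999] F [-2.5 -0.3  1.1] w 0.0278 t 28.85 j [-0.06  0.53  0.34  1.42 -0.01  0.07]
[0.0004, -0.0001, 0.0008, -0.24]
143 [ 0.5657 -0.0365  0.2045]
150 [ 0.5686 -0.0369  0.2031]
200 [ 0.5889 -0.0396  0.2028]
240 [ 0.6061 -0.0418  0.2031]
150 edges ex 0.014897807835189982 -0.014503357490065824 mid 0.00019722517256207954 ey -0.050746308864885244
180 edges ex 0.015049602186505586 -0.014592777860293836 mid 0.00022841216310587524 ey -0.038397977959554935
200 edges ex 0.014894381729028383 -0.014771265143780713 mid 6.155829262383458e-05 ey -0.030012708534237136
230 edges ex 0.015227930763641526 -0.014603854283553031 mid 0.0003120382400442468 ey -0.01708779090698668
near end [ 0.565  -0.0365  0.199 ] ey -0.0542071358859132 row 140
```

Bar rests on the leaf (top ≈0.203). Open partway.

Emit:
send_rows:
  increments:
    - [[0, 0, 0, 0], [0, 0, 0, 0], [0, 0, 0, 0], [0, 0, 0, 0], [0, 0, 0, 0], [0, 0, 0, 0], [0, 0, 0, 0], [0, 0, 0, 0]]
  hand: -0.1

```text
clock: 29.65
eef_pos: [0.6209, -0.0436, 0.2062]
tool_rot: [0.752, 0.659, -0.017, -0.007]
ft_force: [-0.8, 0.4, -1.0]
grip_width: 0.0466
```

Emit:
send_rows:
  increments:
    - [[0, 0, -0.005, 0], [0, 0, -0.01, 0], [0, 0, -0.02, 0], [0, 0, -0.03, 0], [0, 0, -0.03, 0], [0, 0, -0.03, 0], [0, 0, -0.02, 0], [0, 0, -0.01, 0]]

```text
clock: 30.45
eef_pos: [0.625, -0.0415, 0.3705]
tool_rot: [0.752, 0.659, -0.017, -0.007]
ft_force: [0.7, -1.0, -0.7]
grip_width: 0.0471
```

Emit:
send_rows:
  increments:
    - [[0, -0.01, 0, 0], [0, -0.02, 0, 0], [0, -0.02, 0, 0], [0, -0.02, 0, 0], [0, -0.02, 0, 0], [0, -0.01, 0, 0], [0, 0, 0, 0], [0, 0, 0, 0]]

```text
clock: 31.25
eef_pos: [0.5241, -0.028, 0.3845]
tool_rot: [0.752, 0.659, -0.011, -0.001]
ft_force: [0.9, 0.1, 0.2]
grip_width: 0.047
```

```bash
python3 -c "
from h import *
np.set_printoptions(precision=4,suppress=True)
c=snap('wrist','w25');snap('side','d25');snap('scene','s25');P=pts(c)
plan((.6195,-.043,.206),82.8,1)
m=((P[...,2]>.198)&(P[...,2]<.208)&(abs(P[...,0]-.62)<.08)&(abs(P[...,1]+.043)<.04)).astype(np.uint8)
k,l,st,ce=cv2.connectedComponentsWithStats(m)
i=1+np.argmax(st[1:,4]);p=P[l==i];print(st[i],np.median(p[:,2]),cv2.minAreaRect((p[:,:2]*1000).astype(np.float32)))
A=np.c_[p[:,:2]-[.62,-.043],np.ones(len(p))];print('bar plane',np.linalg.lstsq(A,p[:,2],rcond=None)[0])
q=P.reshape(-1,3);k=(q[:,2]>.187)&(q[:,2]<.197)&(q[:,0]>.53)&(q[:,1]>-.1)&(q[:,1]<.02);q=q[k]
A=np.c_[q[:,:2]-[.62,-.02],np.ones(len(q))];s=np.linalg.lstsq(A,q[:,2],rcond=None)[0];print('leaf',s,len(q))
"
```

```text
at [ 0.5245 -0.0281  0.3835] yaw 82.53 tilt [-0.018 -0.013 -1.   ] F [ 0.5 -0.4 -0. ] w 0.0468 t 31.4 j [-0.05  0.3   0.45  1.74 -0.01  0.08]
[0.0003, 0.0991, 0.1759, -0.27]
[ 300  222   31  102 2982] 0.2022602649237268 ((619.4546508789062, -43.85999298095703), (29.84097671508789, 110.8421401977539), 82.64745330810547)
bar plane [0.0022 0.0031 0.2022]
leaf [0.0023 0.002  0.1923] 10349
```

View pics/w25.png

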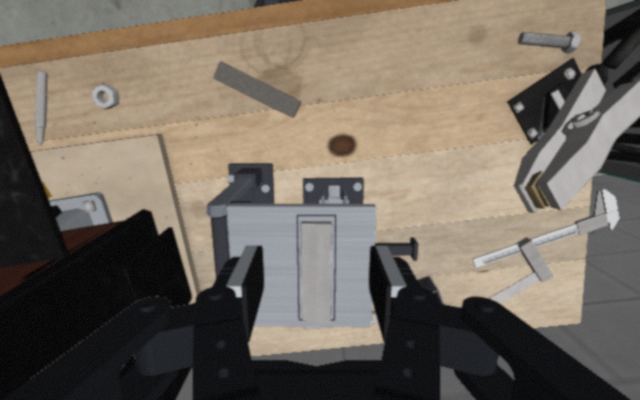

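View pics/s25.png

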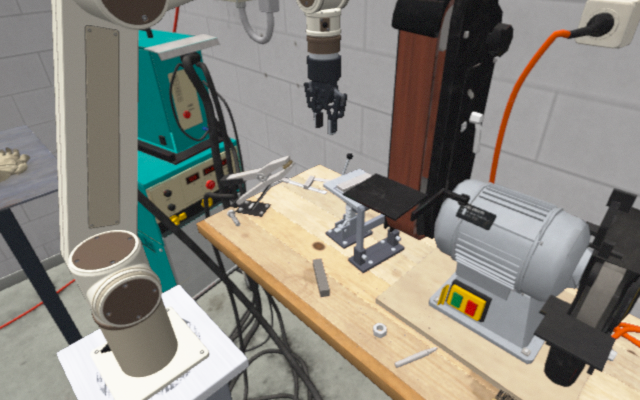

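```bash
python3 -c "
from h import *
np.set_printoptions(precision=4,suppress=True)
c=load('w25');i=c['image'][195:340,220:390,::-1];cv2.imwrite('pics/w25c.png',cv2.resize(i,None,fx=4,fy=4,interpolation=cv2.INTER_CUBIC))
c=load('d25');i=c['image'][140:240,240:340,::-1];cv2.imwrite('pics/d25c.png',cv2.resize(i,None,fx=6,fy=6,interpolation=cv2.INTER_CUBIC))"
```

```text
(no output)
```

View pics/w25c.png

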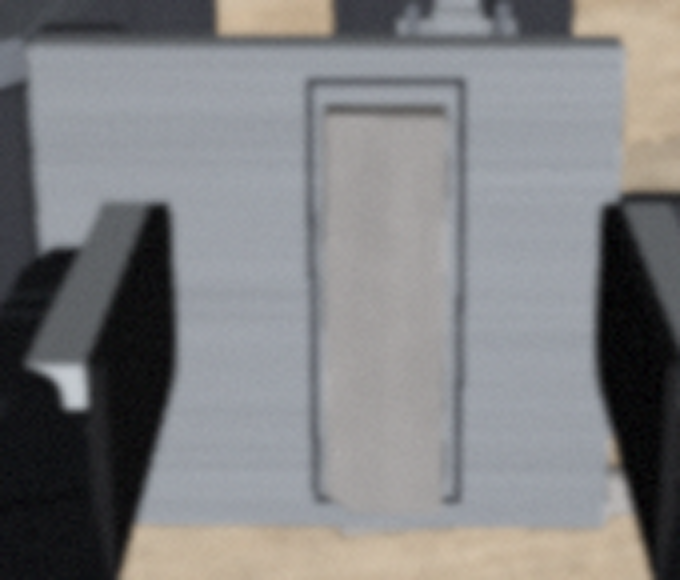

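View pics/d25c.png

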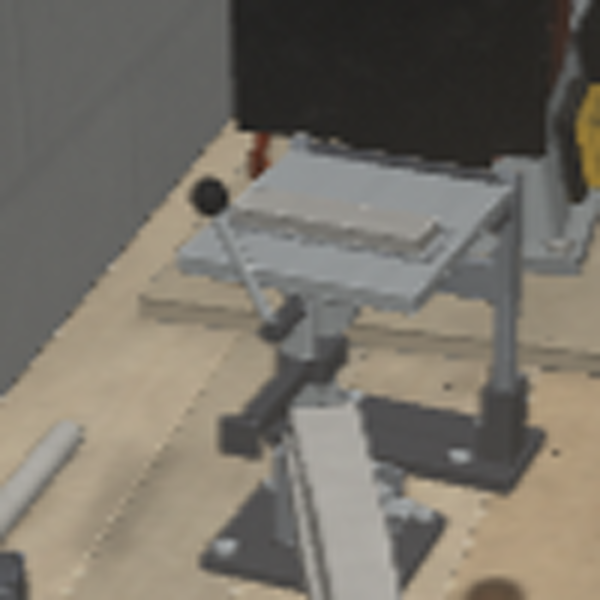

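```bash
python3 -c "
from h import *
np.set_printoptions(precision=4,suppress=True)
c=load('w25');ey=np.array([.992,-.125]);ex=np.array([-.125,-.992]);o=np.array([.6188,-.0432])
f=lambda x,y,h:(lambda d:(d@ex*1000,d@ey*1000))(ray(c,220+x/4-.4,195+y/4-.4,h)[:2]-o)
for n,a in dict(rectTL=(308,81,.192),rectTR=(464,80,.192),rectBL=(318,500,.192),rectBR=(459,499,.192),barnear_bot=(385,104,.1925),barnear_topL=(328,114,.2022),barnear_topR=(445,114,.2022),barfarL=(330,508,.2022),barfarR=(441,508,.2022)).items(): print(n,np.round(f(*a),1))
"
```

```text
rectTL [ 18.9 -59.7]
rectTR [-19.5 -60.1]
rectBL [18.4 58.6]
rectBR [-19.5  58. ]
barnear_bot [ -0. -54.]
barnear_topL [ 13.5 -54.7]
barnear_topR [-14.6 -54.8]
barfarL [14.5 54. ]
barfarR [-14.4  53.8]
```

```bash
python3 -c "
from h import *
print(bot.get_obs()['joint_vel'].round(3)); print(order.job_done())"
```

```text
[-0.001  0.01  -0.007 -0.002 -0.    -0.001]
the job is handed in; nothing more can be done
None
```

The prop is set under the leaf, the bar lies in the scribed rectangle, and I handed the job in at about 31 s.

- **Column:** I raised it to the fourth notch (0.036 m), and after release it settled on the pawl at about 35–36 mm. The leaf's underside was at about 0.180 m, which left a gap of about 5.5 mm (±2 mm from calibration). The next notch would not have fitted.
- **Grip:** The moves allow no tilt, so I gripped the flange at the end of the handle with the tool vertical. It did not slip.
- **Cam lever:** I pushed the knob with closed fingers until the resistance rose from about 2 N to 4.5 N and the leaf had lifted by about 0.4–0.5 mm, then let go. After the bar was down, the leaf was still about 0.3–0.4 mm up, so the cam is bearing. The lever angle of about 0.7 rad is an estimate from the knob's position; I did not measure it separately.
- **Bar:** Its centre is within about 1 mm of the rectangle's centre, the angle is within about 0.5°, and it lies flat at the height expected.
- **Stick, nut and bolt:** I never touched them, and the last pictures show them in place by eye; I did not remeasure them.
- **Failed checks:** None. The row-to-row motion drifted a few millimetres and about 2° in tilt at times, and I corrected the position before each grasp and before the placing.

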